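# Take a primed car body out of the painting stand

### The job

The olive model car body is finished: take it out of the painting stand and put it to dry. First raise the stand's carriage (it has a black lifting bar; do not pull it up by the model) until the pawl catches in the next notch, the one just above, so that the chuck stands clear of its drip cup; then pull the chuck's spring collar up, turn it anticlockwise (seen from above) to its stop and let it down there. Lift the olive body out with its holder and set it gently upright, lengthwise, in the middle of the paper in the free bay of the drying board, leaving the carriage on its notch and everything else where it was.

Things in the scene. Friction and masses are not known exactly. Their poses are not given: they have to be found in the camera images.
- stand: Painting stand, fixed to the bench: grey base 200 x 120 x 12 mm, steel column 16 x 24 mm and 212 mm tall at x = +10 mm of its frame, round aluminium drip cup (outer radius 48 mm, rim at z = 84 mm) at x = -85 mm. Origin on the bench top; x points from the chuck to the column and on along the lifting bar, y to the pawl's side, z up.
- carriage (a joint): Height (m) of the blue carriage, which carries arm, chuck and collar, above its lowest position. 0 at the start; notches at 0.040 (the next) and 0.080. Moving weight about 10 N, friction 2 N. The pawl only lets it go up: it clicks in 1 to 2 mm above a notch and the carriage then rests back on it. Raised past the second notch it cannot come down again. Stop at 0.092.
- lift_bar (a point): Middle of the grip of the carriage's black lifting bar: level round bar, 14 mm diameter, grip 58 mm long along x, centred here, 60 mm above the bench when the carriage is down. This point lies 51 mm from the blue carriage block and 65 mm from the face of the column. Rises with the carriage. Axes as the stand's.
- collar_grip (a point): On the upright axis of the chuck's dark knurled spring collar, at grip height: ring of 64 mm outer diameter, 21 mm below to 6.5 mm above this point. 80 mm above the bench with the carriage down (in the drip cup: no room for fingers), 120 mm on the next notch; then free 29 mm below. Turns with the collar, x along its claws. Red stripe over a red dot: locked; over a green dot: released.
- collar_lift (a joint): How far the collar is pulled up (m): 0 = down, stop at 0.011. A spring presses it down with 2.4 N at 0 and 5.7 N at 0.011, and it weighs 1.2 N. It must be up at least 0.007 before it can turn out of the locked position, as pockets under its claws hold the holder's two lugs. Pulled beyond its stop it would lift the carriage.
- collar (a joint): Turn of the collar (rad): 0 = locked (claws over the lugs), as at the start, with up to 0.25 of play; positive anticlockwise seen from above; stop at 0.873 (50 degrees) = released. Light friction, stays where it is left.
- work_centre (a point): Olive model car body on its aluminium holder, one loose piece of 0.1 to 0.16 kg. Point on its upright middle axis at the height to grip, 38 mm above the underside of its foot, 33 mm above collar_grip in the chuck; x along the car. Body 96 (x) x 36 (y) mm, 9 mm below to 5 mm above this point, roof 30 mm wide up to 12 mm above. Released, it lifts straight out: 20 mm up it is free.
- work_foot (a point): Middle of the underside of the olive body's aluminium foot: 26 x 28 mm, 7 mm thick, with two lugs 10 mm wide making it 50 mm long in x, under an 18 mm stem. In the chuck it stands between low fences with 1.5 mm play, x along the stand's x. Axes as work_centre.
- free_bay (a point): Middle of the upper face of the white paper, 120 (x) x 72 (y) mm, that lies in the free bay of the drying board, 13.6 mm above the bench. x along the bay, z up. The bays are 90 mm apart in y, parted by battens 8 mm wide that stand up 9 mm from the board; the board is 150 x 280 mm. Which of the three bays is free varies.
- sand_centre (a point): Sand-coloured model car body on a holder of the same form as the olive one, standing in another bay, with the same point and axes.
- grey_centre (a point): Grey model car body on a holder of the same form, standing in another bay, with the same point and axes.
- thinner_mid (a point): Bottle of thinner with a red cap, 54 mm diameter, 150 mm tall; point half-way up.
- brush_jar_mid (a point): Jar with paint brushes, 76 mm diameter, 105 mm tall, the brushes reach 190 mm above the bench; point half-way up the jar.
- green_pot_mid (a point): Paint pot with dark green cap, 40 mm diameter, 44 mm tall; point half-way up.
- brown_pot_mid (a point): Paint pot with brown cap, 40 mm diameter, 44 mm tall; point half-way up.
- tin_mid (a point): Lidded tin, 74 mm diameter, 80 mm tall; point half-way up.
- swab_box_mid (a point): Dark open box of cotton buds, 64 x 64 mm, 55 mm tall (buds to 70 mm); point half-way up.
Mind the look-alikes: they are no part of the job. What is meant by the part that bears work_centre is not orange or purple, and is the larger of those in its own colour.

How it is judged (in metres and radians):
On the way, in this order (a step that is already met when the one before it is completed fails the run):
1. the carriage rests on its first notch above, the olive body still locked in the chuck (value of joint carriage between 0.036 and 0.045 m and value of joint collar below 0.3 rad and distance between work_foot and collar_grip below 0.015 m), for 0.2 s.
2. the collar is turned to its released stop and let down, the olive body still in the chuck (value of joint collar above 0.7 rad and value of joint collar_lift below 0.002 m and horizontal distance between work_foot and collar_grip below 0.015 m), for 0.2 s.
At the end, for the whole second after the job is handed in: Carriage on its first notch above (36 to 45 mm), collar down and turned at least 0.7 rad; olive body at rest on its foot in the free bay, within 25 mm of the middle of the paper, upright within 0.08 and lengthwise within 0.3 rad; other bodies moved under 20 mm, bystanders under 30 mm (value of joint carriage between 0.036 and 0.045 m and value of joint collar above 0.7 rad and value of joint collar_lift below 0.002 m and distance between work_foot and free_bay below 0.025 m and angle between work_foot's own z axis and vertical below 0.08 rad and angle between the x axis of work_foot and the x axis of free_bay, either way round below 0.3 rad and linear speed of work below 0.02 m/s and distance of each of sand_centre, grey_centre from where it was at the start of the episode below 0.02 m and distance of each of thinner_mid, brush_jar_mid, green_pot_mid, brown_pot_mid, tin_mid, swab_box_mid from where it was at the start of the episode below 0.03 m); the robot touches nothing.
It fails at once if the olive body is let fall (moves faster than 0.5 m/s with no finger on it, a drop of 13 mm) (linear speed of work above 0.5 m/s and contact force between the fingers and work below 0.05 N).
It fails at once if another model or a bystander is knocked more than 40 mm away or toppled (distance of any of sand_centre, grey_centre, thinner_mid, brush_jar_mid, green_pot_mid, brown_pot_mid, tin_mid, swab_box_mid from where it was at the start of the episode above 0.04 m).
It fails at once if the carriage is pulled up by the olive body (fingers press on it with over 5 N while the carriage is below its notch) (contact force between the fingers and work above 5 N and value of joint carriage between 0.002 and 0.034 m).
It also fails if it takes over 70 s, if anything falls off the work surface, if the arm or the gripper's body presses on something with over 40 N, if the wrist force passes 120 N, or if a joint passes its speed limit or range.

### The arm

A 7-joint arm with a two-finger parallel gripper is mounted at the origin on the work surface. World frame = base frame: x ahead of the robot, y to its left, z up, the work surface at z = 0. Lengths are in mm, angles in rad, forces in N, time in s.
With the tool pointing down it reaches from about 425 to 925 mm from the base axis. Payload 6.8 kg.
Tool frame: the origin (TCP) lies at the very end of the fingers, on their centre line; the grasp point (between the pads) lies 19 mm behind it; y points along the fingers, z is the direction in which the jaws open and shut, and the axes are right-handed (so a half turn about y gives the same grasp; the last joint's range is limited). The gripper opens to 85 mm and grips with 20 to 120 N. Pads are 22 mm wide; open, the fingers measure 114 mm over their backs; the gripper's body (76 mm by 85 mm) begins 54 mm behind the grasp point. The pads swing forward as they close: fully open they stand 13 mm farther back than shut.
Start: joints at [-1.394, 0.477, 0.022, 1.555, -0.011, 1.109, -0.083], TCP at [189.648, 647.828, 231.308] pointing down, gripper open.
Joint ranges: [-2.96, 2.96], [-0.34, 2.1], [-1.41, 1.46], [0.24, 2.44], [-1.37, 4.51], [0.17, 1.92], [-2.96, 2.96]. Speed limits (rad/s): [2.39, 2.39, 3.14, 3.14, 3.14, 3.14, 3.14].

### API

Orientations are given as a unit quaternion [x, y, z, w].
In Python, from workcell import bot gives the robot as it stands.
- The arm moves only by the tool play_rows, never from a script. Its argument "deltas" is a list of rows, each a list of 5 numbers: the shift along the tool's x, y, z in mm, then the turn about the tool's y in units of 8 degrees (1.0 is 8 degrees), then the opening, from -1 (shut) to 1 (fully open). In form: [[tx, ty, tz, spin, grip], ...]. A call has exactly 8 rows; each row shifts and turns the commanded pose from where the row before left it, along the tool's axes as they then stand; what a row does not reach is not made up. A row lasts 1/10 s, in which the tool goes at most 50 mm and 8.59 degrees, less where a joint would pass 70% of its speed; a pose out of reach is approached as far as the arm can. A call with a gripper value outside its range is refused whole. The fingers move at their own pace and stop on an object; "newtons" is the grip in N (left out, the last holds). Time passes only in rows, so rows that do not move let the fingers close, or fill a call up. It gives the time, the measured TCP pose, the force and the opening at its end, in the units of the state.
- bot.get_state(): the state, without advancing time (a new reading comes with each control period).
- bot.snapshot(name): name is "scene" or "side" or "wrist"; returns a dict with "image" (400x640x3 uint8, red, green, blue), "mtx" (3x3 intrinsics, pixels), "distortion" ([k1, k2, p1, p2, k3] as OpenCV has them; the pictures are not rectified), "world_from_camera" (4x4, takes a point from camera to world coordinates). Camera axes: x right, y up, looking along -z (the intrinsics and any distortion apply to the point x, -y, -z); pixel columns grow to the right and rows downward; lengths in mm; the calibration is good to about 2 mm. A picture is of the moment at which its call begins. There is no depth.
- bot.job_done(): hands the job in, once; it reports no verdict.
The state is a dict: "t": time; "qpos": joint angles; "qvel": joint speeds; "joint_torque": joint torques, N m; "ee_pos": TCP position; "eef_rot": TCP orientation; "wrist_force": force on the tool from outside, world axes, zero at the start; "torque": the same for the moment, N m; "gripper_width": finger opening in mm.
Only numpy, scipy, OpenCV 4.12 (cv2) and the standard library are available. Lean on these libraries where they do the work, as an engineer would, in place of code of your own. Each camera call takes 0.05 s, during which the arm holds its last target.

## Working session

There is one attempt and no reset: what is moved stays moved. The work goes in short steps, Python scripts to look and compute and a tool call to move; the robot and the scene stay as the last step left them, time stands still between calls to the robot, and variables do not carry over. Pictures are saved under pics/ and viewed, and the job is handed in when it is done.

Besides the shell and the picture viewer there is one more tool, called after ">>>" in YAML: its name, and indented under it one key for each argument. play_rows: Moves the arm, as the interface text tells. Its arguments: {"type":"object","properties":{"deltas":{"type":"array","items":{"type":"array","items":{"type":"number"}}},"newtons":{"type":"number"}},"required":["deltas"]}

```bash
ls; mkdir -p pics; python3 - <<'E'
from workcell import bot
import cv2, numpy as np
print(bot.get_state())
for n in ("scene","side","wrist"):
    s=bot.snapshot(n); cv2.imwrite(f"pics/{n}0.png",s["image"][:,:,::-1])
    print(n,s["mtx"],s["distortion"],s["world_from_camera"])
E
```

```text
pics
{'t': 0.0, 'qpos': array([-1.39407949,  0.47778135,  0.02234372,  1.5564696 , -0.01148951,
        1.10925744, -0.08311928]), 'qvel': array([ 1.05368853e-03, -1.80079835e-03,  1.63978696e-04, -3.67078032e-05,
        3.05920433e-03, -1.00967519e-03,  1.23567279e-03]), 'joint_torque': array([-2.63497677e-04, -5.96465492e+01,  1.60802275e+00, -2.81196839e+01,
        1.25496447e-02,  9.39669320e-03, -9.92920860e-06]), 'ee_pos': array([189.5169989 , 647.23697938, 230.33068573]), 'eef_rot': array([ 0.7005794 , -0.10039594,  0.10031757, -0.69931791]), 'wrist_force': array([ 0.61008764, -0.36599245,  0.59496566]), 'torque': array([-0.0051768 ,  0.00707091, -0.03242653]), 'gripper_width': 85.34810096663608}
scene [[382.24027236   0.         315.50602496]
 [  0.         382.24027236 200.75278066]
 [  0.           0.           1.        ]] [-0.05517894  0.          0.          0.          0.        ] [[-7.65308107e-01 -4.98427964e-01  4.07275172e-01  9.59510610e+02]
 [ 6.43605077e-01 -6.01140139e-01  4.73711979e-01  5.22302626e+02]
 [ 8.71815628e-03  6.24659986e-01  7.80848190e-01  9.194
[... 305 characters left out ...]
2 -6.98554408e-02  4.27383930e+02]
 [-1.08500796e-01 -6.94180285e-01  7.11576637e-01  8.54606200e+02]
 [ 1.11108951e-02  7.14910932e-01  6.99127247e-01  8.86792113e+02]
 [ 0.00000000e+00  0.00000000e+00  0.00000000e+00  1.00000000e+00]]
wrist [[353.47095257   0.         319.35454142]
 [  0.         353.47095257 200.92170372]
 [  0.           0.           1.        ]] [-0.04989966  0.          0.          0.          0.        ] [[ 2.80346731e-01 -9.13918036e-01 -2.93529443e-01  1.14442494e+02]
 [ 9.59898737e-01  2.66804734e-01  8.60793180e-02  6.70123729e+02]
 [-3.54396326e-04 -3.05890597e-01  9.52066603e-01  3.72033584e+02]
 [ 0.00000000e+00  0.00000000e+00  0.00000000e+00  1.00000000e+00]]
```

View pics/scene0.png

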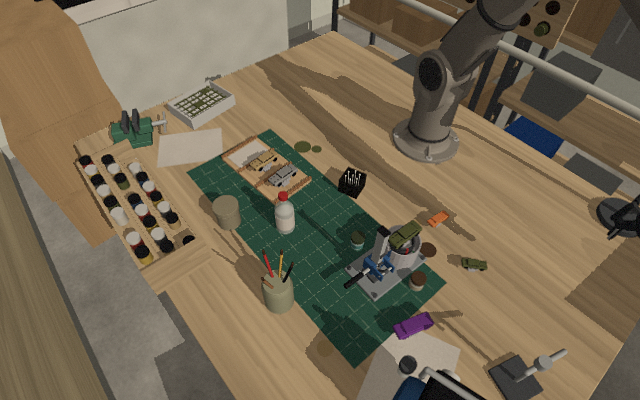

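View pics/side0.png

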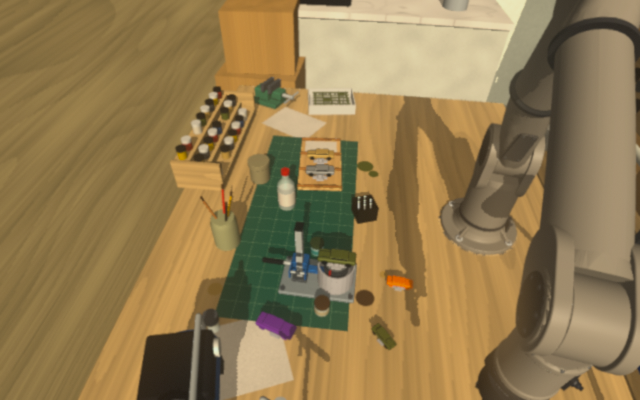

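View pics/wrist0.png

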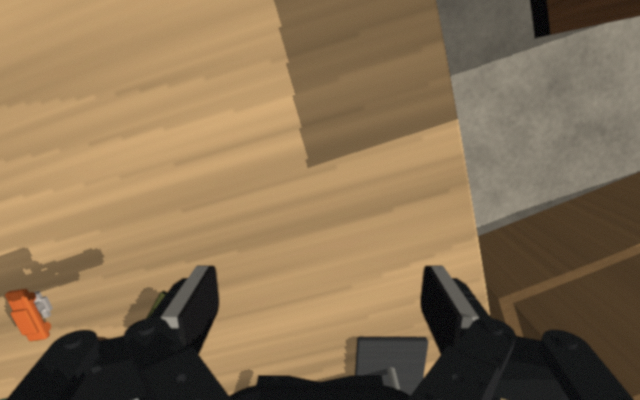

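```bash
cat > h.py <<'E'
import cv2, numpy as np, pickle, sys
from workcell import bot
def snap(n,tag):
    s=bot.snapshot(n); cv2.imwrite(f"pics/{n}_{tag}.png",s["image"][:,:,::-1]); pickle.dump(s,open(f"pics/{n}_{tag}.pkl","wb")); return s
def load(n,tag): return pickle.load(open(f"pics/{n}_{tag}.pkl","rb"))
def ray(s,px):
    u=cv2.undistortPoints(np.array([[px]],float),s["mtx"],np.array(s["distortion"]))[0,0]
    T=s["world_from_camera"]; d=T[:3,:3]@np.array([u[0],-u[1],-1.]); return T[:3,3],d
def at_z(s,px,z):
    o,d=ray(s,px); return o+d*(z-o[2])/d[2]
def proj(s,P):
    T=s["world_from_camera"]; p=(np.atleast_2d(P)-T[:3,3])@T[:3,:3]
    p=p*[1,-1,-1]
    return cv2.projectPoints(p.reshape(-1,1,3),np.zeros(3),np.zeros(3),s["mtx"],np.array(s["distortion"]))[0][:,0]
def tri(*sp):
    A=np.zeros((3,3));b=np.zeros(3)
    for s,px in sp:
        o,d=ray(s,px); d=d/np.linalg.norm(d); M=np.eye(3)-np.outer(d,d); A+=M;b+=M@o
    return np.linalg.solve(A,b)
def crop(s,c0,r0,c1,r1,name,pts=None):
    im=s["image"][:,:,::-1].copy(); k=min(800/(c1-c0),600/(r1-r0)); 
    c=cv2.resize(im[r0:r1,c0:c1],None,fx=k,fy=k,interpolation=cv2.INTER_CUBIC)
    st=10 if c1-c0<=200 else 20
    for x in range((c0//st+1)*st,c1,st):
        cv2.putText(c,str(x),(int((x+.5-c0)*k)-12,10),0,.4,(0,255,255),1); cv2.line(c,(int((x+.5-c0)*k),12),(int((x+.5-c0)*k),18),(0,255,255),1)
    for y in range((r0//st+1)*st,r1,st): cv2.putText(c,str(y)+"-",(0,int((y+.5-r0)*k)+4),0,.4,(0,255,255),1)
    if pts is not None:
        for p in pts: cv2.circle(c,(int((p[0]+.5-c0)*k),int((p[1]+.5-r0)*k)),3,(255,0,255),1)
    cv2.imwrite("pics/"+name,c)
E
python3 - <<'E'
from h import *
s=snap("scene","a"); d=snap("side","a")
crop(s,330,200,450,310,"c1.png"); crop(s,210,120,370,240,"c2.png"); crop(d,260,210,380,330,"c3.png"); crop(d,270,120,390,230,"c4.png")
E
```

```text
(no output)
```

View pics/c1.png

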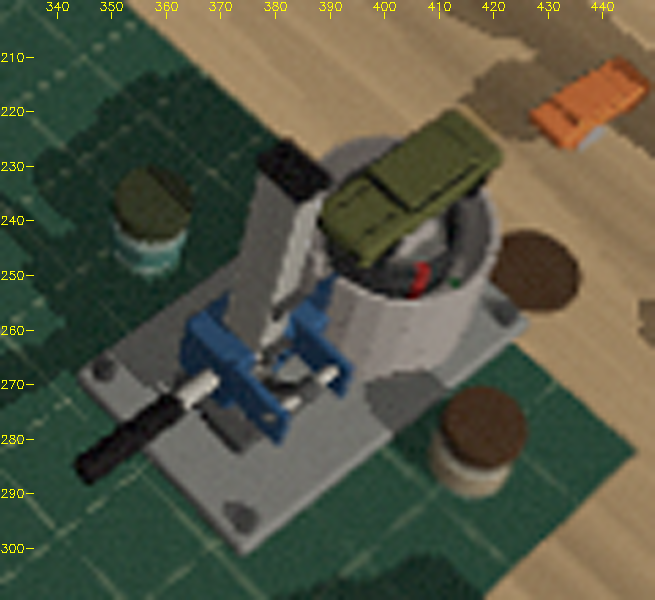

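View pics/c2.png

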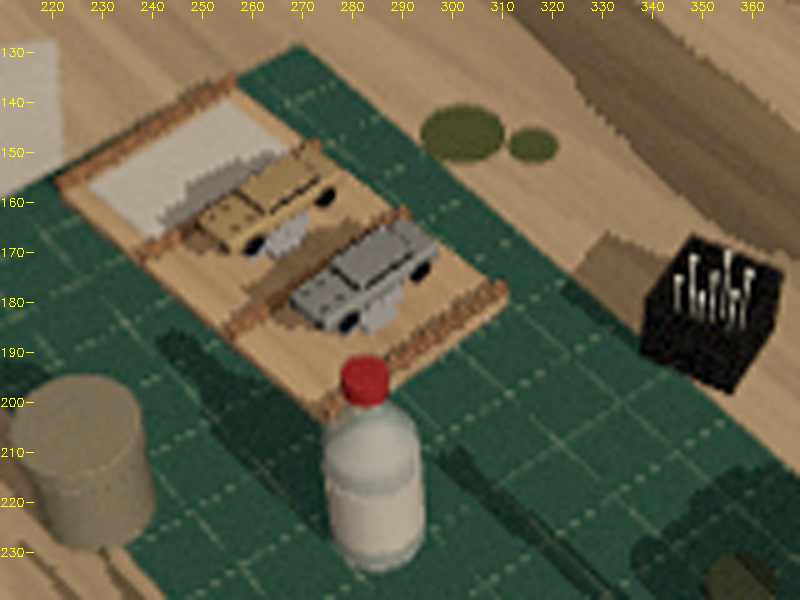

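View pics/c3.png

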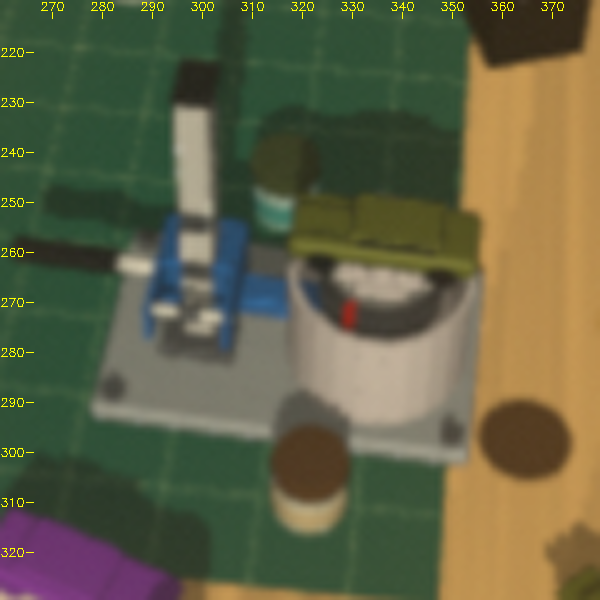

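View pics/c4.png

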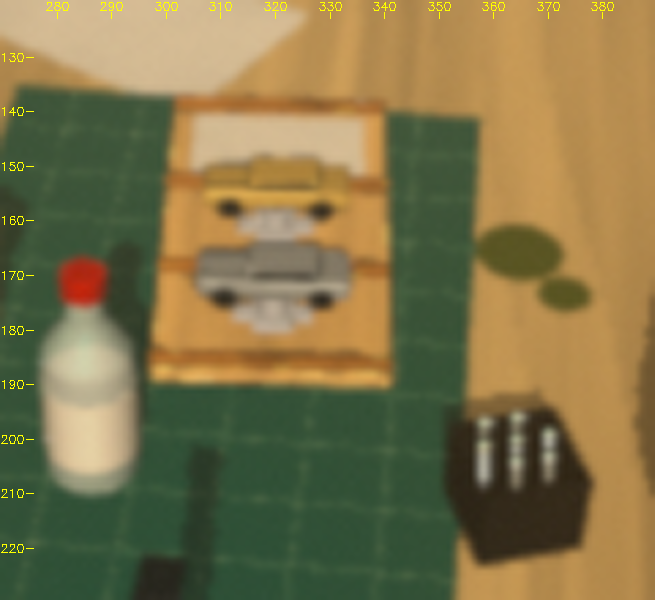

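```bash
python3 - <<'E'
from h import *
s=load("scene","a"); d=load("side","a")
p=lambda *a: print(*[np.round(x,1) for x in a])
for n,px in (("L",(344,268)),("B",(374.5,300)),("R",(426,258))): p(n,at_z(s,px,12))
for n,px in (("BL",(278,291)),("BR",(352.5,301))): p("side",n,at_z(d,px,12))
# bar end and bar points ~z60
p("bar end s",at_z(s,(346,285),60),"bar in s",at_z(s,(363,273.5),60)); p("side bar",at_z(d,(283.5,262),60),at_z(d,(262,258),60))
# bay paper corners z13.6 scene
for px in ((227,157),(240,167),(256,139),(268,151)): p("paper",at_z(s,px,13.6))
for px in ((304,142),(336.5,142),(304.5,151),(336.5,151)): p("paper side",at_z(d,px,13.6))
# board corners
for px in ((257,135),(222,158),(274,204),(311,179)): p("batten",at_z(s,px,22))
# column top centre
p("col s",at_z(s,(383.5,231.5),212)); p("col d",at_z(d,(299,226),212)); 
E
```

```text
Traceback (most recent call last):
numpy._core._exceptions._UFuncNoLoopError: ufunc 'multiply' did not contain a loop with signature matching types (dtype('<U1'), dtype('float64')) -> None
```

```bash
python3 - <<'E'
from h import *
s=load("scene","a"); d=load("side","a")
p=lambda *a: print(*[x if isinstance(x,str) else np.round(x,1) for x in a])
for n,px in (("L",(344,268)),("B",(374.5,300)),("R",(426,258))): p(n,at_z(s,px,12))
for n,px in (("BL",(278,291)),("BR",(352.5,301))): p("side",n,at_z(d,px,12))
p("bar end s",at_z(s,(346,285),60),"bar in s",at_z(s,(363,273.5),60)); p("side bar",at_z(d,(283.5,262),60),at_z(d,(262,258),60))
for px in ((227,157),(240,167),(256,139),(268,151)): p("paper",at_z(s,px,13.6))
for px in ((304,142),(336.5,142),(304.5,151),(336.5,151)): p("paper side",at_z(d,px,13.6))
for px in ((257,135),(222,158),(274,204),(311,179)): p("batten",at_z(s,px,22))
p("col s",at_z(s,(383.5,231.5),212)); p("col d",at_z(d,(299,226),212)); 
E
```

```text
L [575.7 196.5  12. ]
B [578.3 313.4  12. ]
R [382.5 318.4  12. ]
side BL [579.1 315.1  12. ]
side BR [382.7 322.4  12. ]
bar end s [624.1 251.5  60. ] bar in s [569.9 255.8  60. ]
side bar [572.1 255.2  60. ] [631.4 249.1  60. ]
paper [ 594.3 -359.7   13.6]
paper [ 586.  -292.8   13.6]
paper [ 469.3 -371.    13.6]
paper [ 472.  -295.3   13.6]
paper side [ 598.5 -349.2   13.6]
paper side [ 473.9 -364.8   13.6]
paper side [ 589.  -292.6   13.6]
paper side [ 469.8 -307.4   13.6]
batten [ 459.4 -377.6   22. ]
batten [ 612.9 -358.1   22. ]
batten [594.8 -91.8  22. ]
batten [445.8 -98.4  22. ]
col s [530.1 257.5 212. ]
col d [526.9 258.1 212. ]
```

```bash
cat >> h.py <<'E'
from scipy.spatial.transform import Rotation as Ro
def st():
    s=bot.get_state(); R=Ro.from_quat(s["eef_rot"]).as_matrix()
    print("t",round(s["t"],2),"pos",np.round(s["ee_pos"],1),"F",np.round(s["wrist_force"],1),"w",round(s["gripper_width"],1)); print("x",R[:,0].round(3),"y",R[:,1].round(3),"z",R[:,2].round(3),"jaw ang deg",round(np.degrees(np.arctan2(R[1,2],R[0,2])),2),"q7",s["qpos"].round(2))
    return s,R
def plan(target,jawdeg=None):
    s,R=st(); 
    if jawdeg is not None:
        a=np.degrees(np.arctan2(R[1,2],R[0,2])); da=(jawdeg-a+180)%360-180; print("spin units total",round(-da/8,3))
    print("tool shift (current axes)",(R.T@(np.array(target)-s["ee_pos"])).round(1))
E
python3 - <<'E'
from h import *
from scipy.optimize import least_squares
s=load("scene","a"); d=load("side","a")
st0,R=st()
print("cam in tool",R.T@(load("scene","a")["world_from_camera"][:3,3]*0+np.array([114.4,670.1,372])-st0["ee_pos"]))
# stand fit: x0,y0,yaw,base xc
obs=[(s,(344,268),'L'),(s,(374.5,300),'B'),(s,(426,258),'R'),(d,(278,291),'B'),(d,(352.5,301),'R')]
def P(v,l):
    x,y,a,xc=v
    if l=='L': q=(xc+100,-60,12)
    if l=='B': q=(xc+100,60,12)
    if l=='R': q=(xc-100,60,12)
    if l=='C': q=(10,0,212)
    if l=='T1': q=(10+8,-12,212)
    c,sn=np.cos(a),np.sin(a); return np.array([x+c*q[0]-sn*q[1],y+sn*q[0]+c*q[1],q[2]])
obs+=[(s,(383.5,231.5),'C'),(d,(299,226),'C')]
f=lambda v: np.concatenate([proj(c,P(v,l))[0]-px for c,px,l in obs])
r=least_squares(f,[520,257,-.03,-40],x_scale=[100,100,1,100]); print(r.x,r.fun.reshape(-1,2).round(1))
x,y,a,_=r.x; c,sn=np.cos(a),np.sin(a)
W=lambda q: np.array([x+c*q[0]-sn*q[1],y+sn*q[0]+c*q[1],q[2]])
for n,q in (("bar",(83,0,60)),("collar",(-85,0,80)),("work",(-85,0,113))): print(n,W(q).round(1))
barpts=[W((X,0,60)) for X in (54,83,112)]; 
t=np.linspace(0,2*np.pi,24)
rim=[W((-85+48*np.cos(u),48*np.sin(u),84)) for u in t]
car=[W((-85+X,Y,113+5)) for X in(-48,48) for Y in (-18,18)]
base=[P(r.x,l) for l in 'LBRC']
pts=np.array(barpts+rim+car+base)
crop(s,330,200,450,310,"c5.png",proj(s,pts)); crop(d,260,210,380,330,"c6.png",proj(d,pts))
E
```

```text
t 0.25 pos [189.6 647.6 230.9] F [ 0.4  0.1 -0.1] w 85.4
x [ 0.96  -0.281  0.   ] y [-0.    -0.001 -1.   ] z [ 0.281  0.96  -0.001] jaw ang deg 73.68 q7 [-1.39  0.48  0.02  1.56 -0.01  1.11 -0.08]
cam in tool [ -78.50966729 -141.15461602    0.37378005]
[ 5.18360427e+02  2.56818832e+02 -2.84683397e-02 -3.97439932e+01] [[-0.7 -0.1]
 [-0.1  1. ]
 [ 1.2  0.1]
 [-0.5 -0. ]
 [ 0.9 -0.5]
 [ 0.2 -0.7]
 [-0.5 -0.5]]
bar [601.3 254.5  60. ]
collar [433.4 259.2  80. ]
work [433.4 259.2 113. ]
```

View pics/c5.png

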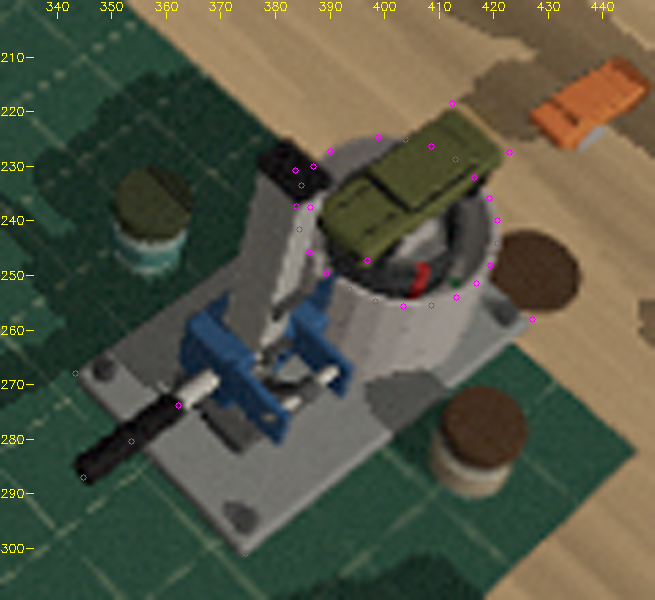

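View pics/c6.png

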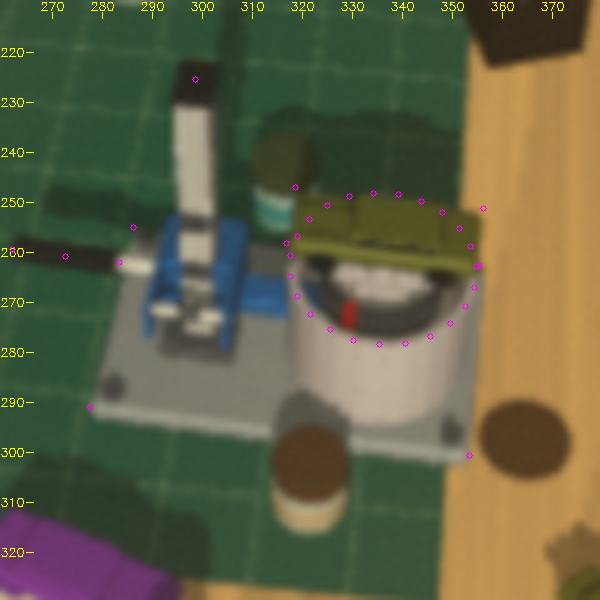

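```bash
python3 - <<'E'
from h import *
plan([611.3,254.2,260],-91.63)
s=load("scene","a")
for n,px,z in (("jar",(279,290),50),("thin",(285,215),75),("greenpot",(357,240),22),("brownpot",(417,281),22),("tin",(228,212),40),("box",(352,183),27),("purple",(413,325),20)): print(n,at_z(s,px,z).round(0))
E
```

```text
t 0.25 pos [189.6 647.6 230.9] F [ 0.4  0.1 -0.1] w 85.4
x [ 0.96  -0.281  0.   ] y [-0.    -0.001 -1.   ] z [ 0.281  0.96  -0.001] jaw ang deg 73.68 q7 [-1.39  0.48  0.02  1.56 -0.01  1.11 -0.08]
spin units total 20.664
tool shift (current axes) [ 515.2  -28.9 -259. ]
jar [756. 153.  50.]
thin [616.  -5.  75.]
greenpot [493. 159.  22.]
brownpot [460. 350.  22.]
tin [ 722. -140.   40.]
box [361.  -1.  27.]
purple [556. 421.  20.]
```

>>> play_rows:
  deltas:
    - [20,-20,-10,0,1]
    - [40,-20,-20,0,1]
    - [40,-20,-20,0,1]
    - [40,0,-20,0,1]
    - [40,0,-20,0,1]
    - [40,0,-20,0,1]
    - [40,0,-20,0,1]
    - [40,0,-20,0,1]
  newtons: 80

```text
t: 1.05
ee_pos: [436.5, 418.1, 291.4]
eef_rot: [-0.7, 0.1, -0.1, 0.7]
wrist_force: [0.0, 1.4, 0.1]
gripper_width: 85.3
```

>>> play_rows:
  deltas:
    - [40,0,-20,0,1]
    - [40,0,-20,0,1]
    - [40,0,-20,0,1]
    - [40,0,-20,0,1]
    - [40,0,-20,0,1]
    - [15,0,-9,0,1]
    - [0,0,0,1,1]
    - [0,0,0,1,1]

```text
t: 1.85
ee_pos: [611.3, 253.9, 291.0]
eef_rot: [0.678, -0.199, 0.199, -0.678]
wrist_force: [-0.4, 0.5, -0.1]
gripper_width: 85.5
```

>>> play_rows:
  deltas:
    - [0,0,0,1,1]
    - [0,0,0,1,1]
    - [0,0,0,1,1]
    - [0,0,0,1,1]
    - [0,0,0,1,1]
    - [0,0,0,1,1]
    - [0,0,0,1,1]
    - [0,0,0,1,1]

```text
t: 2.65
ee_pos: [610.5, 255.4, 291.1]
eef_rot: [-0.471, 0.528, -0.528, 0.47]
wrist_force: [0.1, -0.0, -0.6]
gripper_width: 85.4
```

>>> play_rows:
  deltas:
    - [0,0,0,1,1]
    - [0,0,0,1,1]
    - [0,0,0,1,1]
    - [0,0,0,1,1]
    - [0,0,0,1,1]
    - [0,0,0,1,1]
    - [0,0,0,1,1]
    - [0,0,0,1,1]

```text
t: 3.45
ee_pos: [610.5, 255.4, 291.1]
eef_rot: [-0.119, 0.697, -0.697, 0.119]
wrist_force: [0.2, 1.0, -0.1]
gripper_width: 85.4
```

```bash
python3 - <<'E'
from h import *
plan([611.3,254.2,120],-91.63)
E
```

```text
t 3.45 pos [610.5 255.4 291.1] F [ 0.2  1.  -0.1] w 85.4
x [-0.943 -0.332  0.001] y [-0.001  0.001 -1.   ] z [ 0.332 -0.943 -0.001] jaw ang deg -70.58 q7 [-1.02  0.5   0.78  1.56 -0.37  1.24 -1.41]
spin units total 2.631
tool shift (current axes) [ -0.4 171.1   1.6]
```

>>> play_rows:
  deltas:
    - [0,0,0,1,1]
    - [0,0,0,1,1]
    - [0,0,0,0.63,1]
    - [0,30,1,0,1]
    - [0,40,0,0,1]
    - [0,40,0,0,1]
    - [0,30,0,0,1]
    - [0,0,0,0,1]

```text
t: 4.25
ee_pos: [607.5, 253.8, 146.7]
eef_rot: [-0.005, -0.706, 0.708, 0.011]
wrist_force: [-0.5, -0.1, 0.2]
gripper_width: 85.3
```

```bash
python3 - <<'E'
from h import *
plan([611.3,254.2,40],-91.63)
w=snap("wrist","b"); s=snap("scene","b")
a=-0.02847;W=lambda X,Y,z: np.array([518.36+np.cos(a)*X-np.sin(a)*Y,256.82+np.sin(a)*X+np.cos(a)*Y,z])
pts=proj(w,[W(54,0,60),W(83,0,60),W(112,0,60),W(18,12,212),W(18,-12,212)])
crop(w,0,0,640,400,"w1.png",pts); crop(s,300,120,480,310,"s1.png")
E
```

```text
t 4.25 pos [607.5 253.8 146.7] F [-0.5 -0.1  0.2] w 85.3
x [-1.     0.023  0.008] y [-0.008 -0.003 -1.   ] z [-0.023 -1.     0.003] jaw ang deg -91.29 q7 [-1.01  0.66  0.78  1.7  -0.53  1.01 -1.64]
spin units total 0.042
tool shift (current axes) [ -4.6 106.7  -0.8]
```

View pics/w1.png

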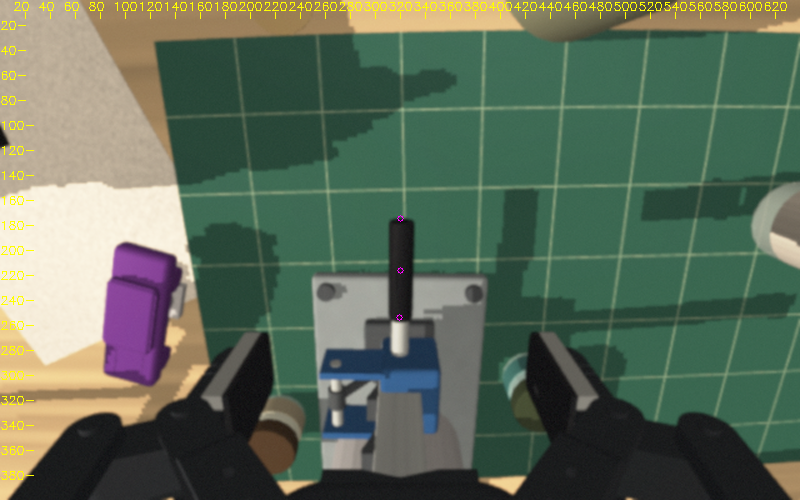

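View pics/s1.png

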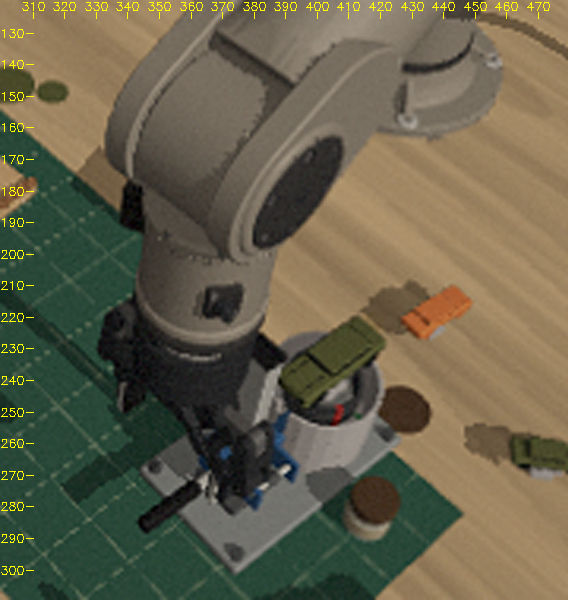

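>>> play_rows:
  deltas:
    - [0,0,0,0.04,1]
    - [-1,20,0,0,1]
    - [0,20,0,0,1]
    - [0,20,0,0,1]
    - [0,20,0,0,1]
    - [0,20,0,0,1]
    - [0,8,0,0,1]
    - [0,0,0,0,1]

```text
t: 5.15
ee_pos: [612.4, 253.8, 43.7]
eef_rot: [0.01, 0.707, -0.707, -0.01]
wrist_force: [0.1, 1.1, 0.1]
gripper_width: 85.0
```

```bash
python3 - <<'E'
from h import *
plan([611.3,254.2,40],-91.63)
w=snap("wrist","c"); s=snap("side","c")
crop(w,0,0,640,400,"w2.png"); crop(s,230,200,380,330,"s2.png")
E
```

```text
t 5.15 pos [612.4 253.8  43.7] F [0.1 1.1 0.1] w 85.0
x [-1.     0.029 -0.   ] y [ 0.  0. -1.] z [-0.029 -1.    -0.   ] jaw ang deg -91.67 q7 [-0.94  0.78  0.68  1.75 -0.64  0.84 -1.57]
spin units total -0.005
tool shift (current axes) [ 1.1  3.7 -0.3]
```

View pics/w2.png

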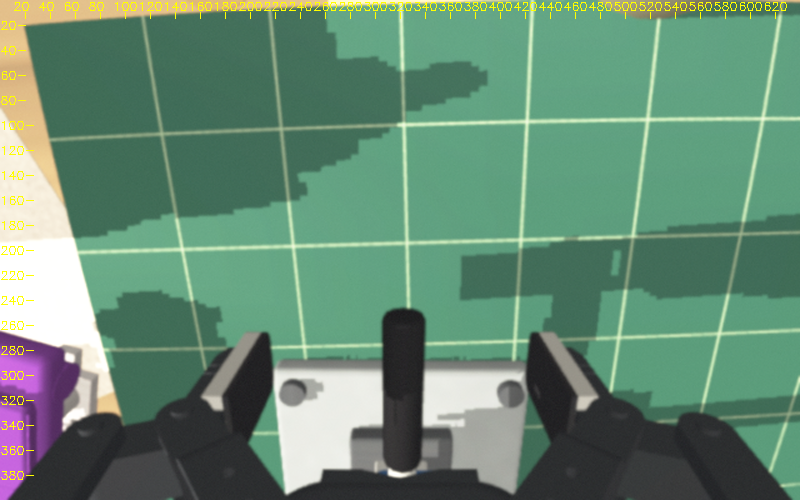

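View pics/s2.png

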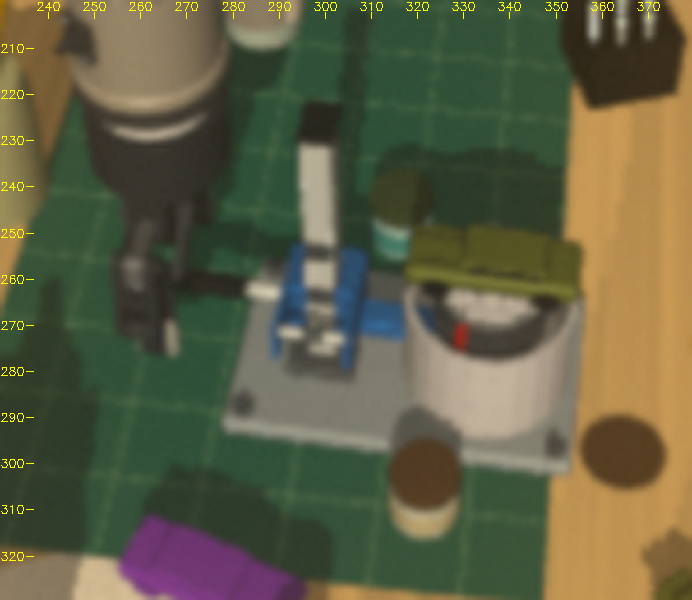

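>>> play_rows:
  deltas:
    - [0,3,0,0,1]
    - [0,0,0,0,-1]
    - [0,0,0,0,-1]
    - [0,0,0,0,-1]
    - [0,0,0,0,-1]
    - [0,0,0,0,-1]
    - [0,0,0,0,-1]
    - [0,0,0,0,-1]
  newtons: 80

```text
t: 6.05
ee_pos: [612.1, 252.7, 40.6]
eef_rot: [-0.011, -0.707, 0.707, 0.011]
wrist_force: [-1.6, -3.0, 4.6]
gripper_width: 11.7
```

```bash
python3 - <<'E'
from h import *
st()
E
```

```text
t 6.05 pos [612.1 252.7  40.6] F [-1.6 -3.   4.6] w 11.7
x [-1.    0.03  0.  ] y [-0.    -0.001 -1.   ] z [-0.03  -1.     0.001] jaw ang deg -91.72 q7 [-0.94  0.79  0.68  1.75 -0.64  0.84 -1.56]
```

>>> play_rows:
  deltas:
    - [0,-4,0,0,-1]
    - [0,-6,0,0,-1]
    - [0,-6,0,0,-1]
    - [0,-6,0,0,-1]
    - [0,-6,0,0,-1]
    - [0,-6,0,0,-1]
    - [0,-4,0,0,-1]
    - [0,0,0,0,-1]

```text
t: 6.85
ee_pos: [612.1, 252.7, 77.6]
eef_rot: [-0.011, -0.706, 0.708, 0.011]
wrist_force: [3.1, -2.9, -8.5]
gripper_width: 11.6
```

```bash
python3 - <<'E'
from h import *
st()
w=snap("side","d"); s=snap("scene","d")
crop(w,230,190,380,330,"w3.png"); 
E
```

```text
t 6.85 pos [612.1 252.7  77.6] F [ 3.1 -2.9 -8.5] w 11.6
x [-1.    0.03 -0.  ] y [ 0.    -0.002 -1.   ] z [-0.03  -1.     0.002] jaw ang deg -91.71 q7 [-0.97  0.74  0.72  1.74 -0.6   0.89 -1.59]
```

View pics/w3.png

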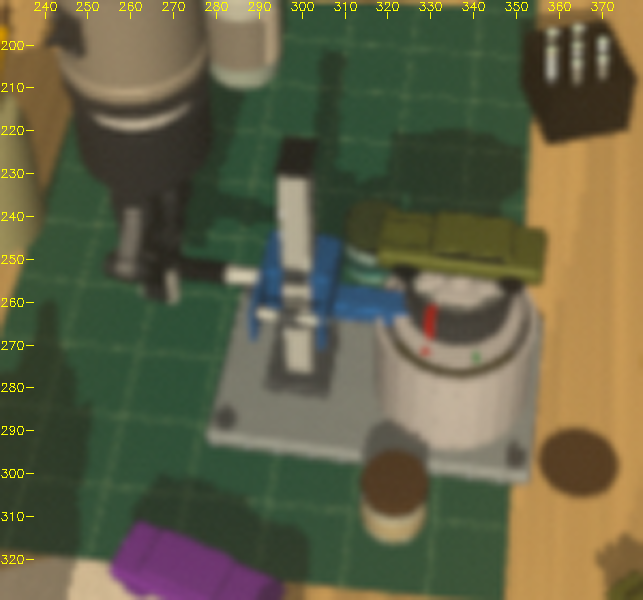

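>>> play_rows:
  deltas:
    - [0,-2,0,0,-1]
    - [0,-2,0,0,-1]
    - [0,-1,0,0,-1]
    - [0,0,0,0,-1]
    - [0,0,0,0,-1]
    - [0,0,0,0,-1]
    - [0,0,0,0,-1]
    - [0,0,0,0,-1]

```text
t: 7.75
ee_pos: [612.1, 252.7, 82.5]
eef_rot: [-0.011, -0.707, 0.708, 0.011]
wrist_force: [3.9, -2.8, -9.7]
gripper_width: 11.0
```

```bash
python3 - <<'E'
from h import *
st()
E
```

```text
t 7.75 pos [612.1 252.7  82.5] F [ 3.9 -2.8 -9.7] w 11.0
x [-1.    0.03  0.  ] y [-0.    -0.001 -1.   ] z [-0.03  -1.     0.001] jaw ang deg -91.71 q7 [-0.97  0.74  0.72  1.74 -0.6   0.9  -1.59]
```

>>> play_rows:
  deltas:
    - [0,-1,0,0,-1]
    - [0,-0.5,0,0,-1]
    - [0,0,0,0,-1]
    - [0,0,0,0,-1]
    - [0,1,0,0,-1]
    - [0,1,0,0,-1]
    - [0,1,0,0,-1]
    - [0,0,0,0,-1]

```text
t: 8.55
ee_pos: [612.1, 252.6, 81.2]
eef_rot: [-0.011, -0.707, 0.707, 0.011]
wrist_force: [4.3, -3.8, -9.3]
gripper_width: 11.5
```

```bash
python3 - <<'E'
from h import *
st()
E
```

```text
t 8.55 pos [612.1 252.6  81.2] F [ 4.3 -3.8 -9.3] w 11.5
x [-1.    0.03  0.  ] y [-0.    -0.001 -1.   ] z [-0.03  -1.     0.001] jaw ang deg -91.71 q7 [-0.97  0.74  0.72  1.74 -0.6   0.9  -1.59]
```

>>> play_rows:
  deltas:
    - [0,0.5,0,0,-1]
    - [0,0.5,0,0,-1]
    - [0,0.5,0,0,-1]
    - [0,0.5,0,0,-1]
    - [0,0,0,0,-1]
    - [0,0,0,0,-1]
    - [0,0,0,0,-1]
    - [0,0,0,0,-1]

```text
t: 9.35
ee_pos: [612.1, 252.7, 80.2]
eef_rot: [-0.01, -0.707, 0.707, 0.011]
wrist_force: [1.5, -5.7, -1.2]
gripper_width: 11.9
```

```bash
python3 - <<'E'
from h import *
st()
w=snap("side","e"); s=snap("scene","e")
crop(w,230,190,380,330,"w4.png"); crop(s,330,190,450,310,"s4.png")
E
```

```text
t 9.35 pos [612.1 252.7  80.2] F [ 1.5 -5.7 -1.2] w 11.9
x [-1.    0.03  0.  ] y [-0.    -0.001 -1.   ] z [-0.03  -1.     0.001] jaw ang deg -91.71 q7 [-0.97  0.74  0.72  1.74 -0.6   0.9  -1.59]
```

View pics/w4.png

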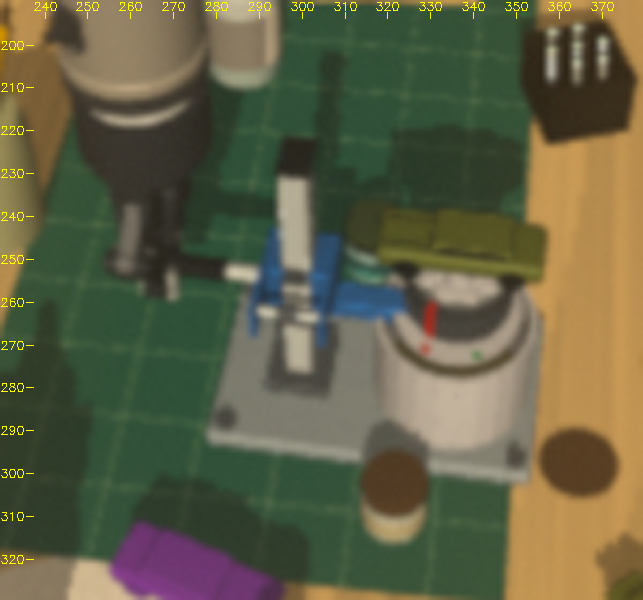

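View pics/s4.png

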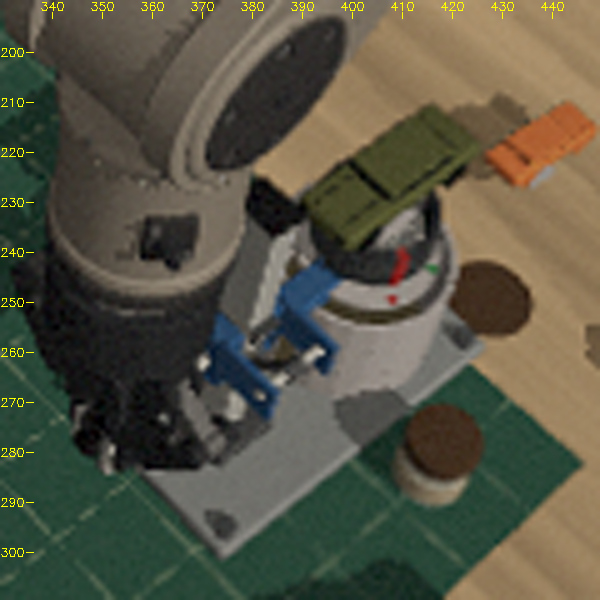

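>>> play_rows:
  deltas:
    - [0,0.5,0,0,-1]
    - [0,0.5,0,0,-1]
    - [0,0,0,0,-1]
    - [0,0,0,0,-1]
    - [0,0,0,0,1]
    - [0,0,0,0,1]
    - [0,0,0,0,1]
    - [0,0,0,0,1]

```text
t: 10.25
ee_pos: [612.1, 254.5, 78.9]
eef_rot: [0.01, 0.707, -0.707, -0.01]
wrist_force: [-0.5, 0.8, -0.5]
gripper_width: 69.2
```

>>> play_rows:
  deltas:
    - [0,0,0,0,1]
    - [0,-10,0,0,1]
    - [0,-30,0,0,1]
    - [0,-40,0,0,1]
    - [0,-40,0,0,1]
    - [0,-40,0,0,1]
    - [0,-30,0,0,1]
    - [0,0,0,0,1]

```text
t: 11.05
ee_pos: [614.7, 253.4, 274.7]
eef_rot: [0.013, 0.708, -0.706, -0.008]
wrist_force: [0.5, -0.6, -0.4]
gripper_width: 85.3
```

```bash
python3 - <<'E'
from h import *
plan([433.4,259.2,260],88.37-24)
w=snap("side","f"); s=snap("scene","f"); v=snap("wrist","f")
crop(w,230,190,380,330,"w5.png"); crop(s,330,190,450,310,"s5.png"); crop(v,0,0,640,400,"v5.png")
E
```

```text
t 11.05 pos [614.7 253.4 274.7] F [ 0.5 -0.6 -0.4] w 85.3
x [-1.     0.03  -0.008] y [ 0.008  0.004 -1.   ] z [-0.03  -1.    -0.004] jaw ang deg -91.71 q7 [-1.06  0.54  0.87  1.58 -0.44  1.21 -1.71]
spin units total -19.511
tool shift (current axes) [181.5  13.3  -0.3]
```

View pics/w5.png

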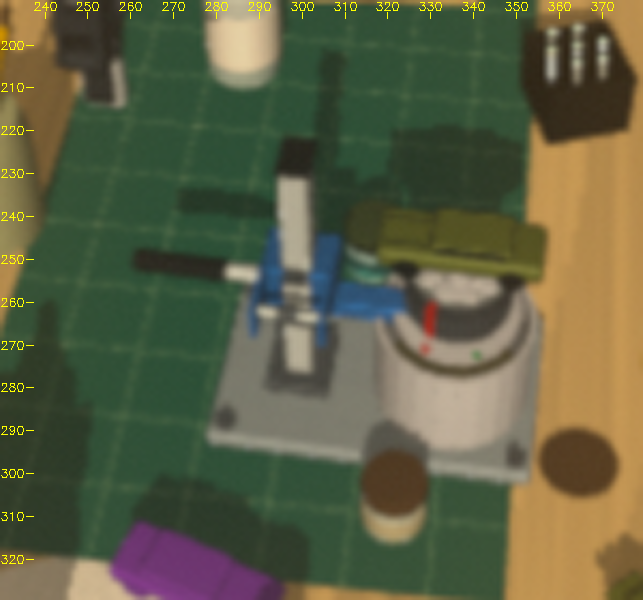

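View pics/s5.png

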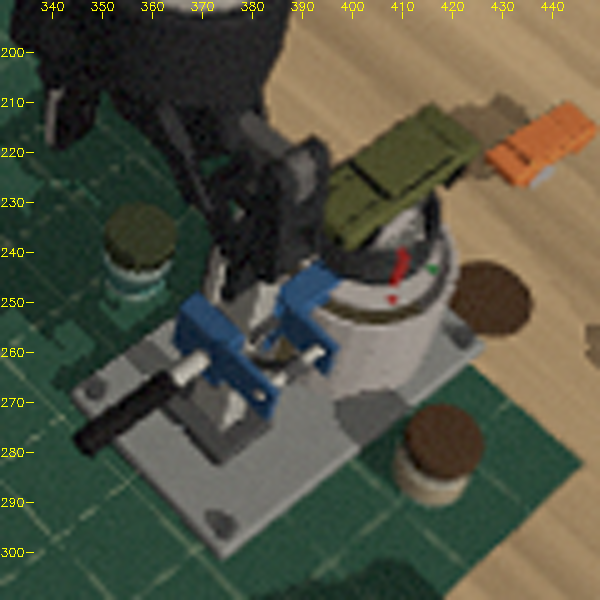

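>>> play_rows:
  deltas:
    - [0,0,0,-1,1]
    - [0,0,0,-1,1]
    - [0,0,0,-1,1]
    - [0,0,0,-1,1]
    - [0,0,0,-1,1]
    - [0,0,0,-1,1]
    - [0,0,0,-1,1]
    - [0,0,0,-1,1]

```text
t: 12.0
ee_pos: [611.2, 253.3, 267.1]
eef_rot: [-0.369, 0.604, -0.604, 0.367]
wrist_force: [-0.0, 0.5, -0.1]
gripper_width: 85.5
```

>>> play_rows:
  deltas:
    - [0,0,0,-1,1]
    - [0,0,0,-1,1]
    - [0,0,0,-1,1]
    - [0,0,0,-1,1]
    - [0,0,0,-1,1]
    - [0,0,0,-1,1]
    - [0,0,0,-1,1]
    - [0,0,0,-1,1]

```text
t: 12.8
ee_pos: [611.2, 253.3, 267.0]
eef_rot: [0.633, -0.318, 0.317, -0.631]
wrist_force: [-0.9, -1.1, -0.8]
gripper_width: 85.5
```

>>> play_rows:
  deltas:
    - [0,0,0,-1,1]
    - [0,0,0,-1,1]
    - [0,0,0,-1,1]
    - [0,0,0,-0.5,1]
    - [-33,0,-15,0,1]
    - [-33,0,-15,0,1]
    - [-33,0,-15,0,1]
    - [-33,0,-15,0,1]

```text
t: 13.6
ee_pos: [464.8, 256.2, 267.2]
eef_rot: [0.69, -0.158, 0.156, -0.689]
wrist_force: [-0.1, 1.3, -0.6]
gripper_width: 85.3
```

>>> play_rows:
  deltas:
    - [-30,0,-12,0,1]
    - [0,0,0,0,1]
    - [0,0,0,0,1]
    - [0,0,0,0,1]
    - [0,0,0,0,1]
    - [0,0,0,0,1]
    - [0,0,0,0,1]
    - [0,0,0,0,1]

```text
t: 14.4
ee_pos: [435.2, 258.7, 268.7]
eef_rot: [0.689, -0.157, 0.157, -0.689]
wrist_force: [-0.2, 0.5, 0.4]
gripper_width: 85.5
```

```bash
python3 - <<'E'
from h import *
plan([433.4,259.2,200],88.37-24)
s=snap("scene","g"); v=snap("wrist","g"); d=snap("side","g")
a=-0.02847;W=lambda X,Y,z: np.array([518.36+np.cos(a)*X-np.sin(a)*Y,256.82+np.sin(a)*X+np.cos(a)*Y,z])
t=np.linspace(0,2*np.pi,24)
ring=[W(-85+32*np.cos(u),32*np.sin(u),126.5) for u in t]
car=[W(-85+X,Y,158) for X in(-48,48) for Y in (-18,18)]
car+=[W(-85+X,Y,165) for X in(-15,15) for Y in (-15,15)]
pts=proj(v,ring+car+[W(-85,0,165)])
crop(v,0,0,640,400,"v6.png",pts); crop(d,280,190,380,330,"w6.png",proj(d,ring+car))
crop(s,330,190,450,310,"s6.png",proj(s,ring+car+[W(112,0,100),W(83,0,100)]))
E
```

```text
t 14.4 pos [435.2 258.7 268.7] F [-0.2  0.5  0.4] w 85.5
x [ 0.901 -0.434 -0.   ] y [-0. -0. -1.] z [ 0.434  0.901 -0.   ] jaw ang deg 64.29 q7 [-0.82  0.16  0.19  1.92 -0.03  1.07  0.5 ]
spin units total -0.01
tool shift (current axes) [-1.8 68.7 -0.3]
```

View pics/v6.png

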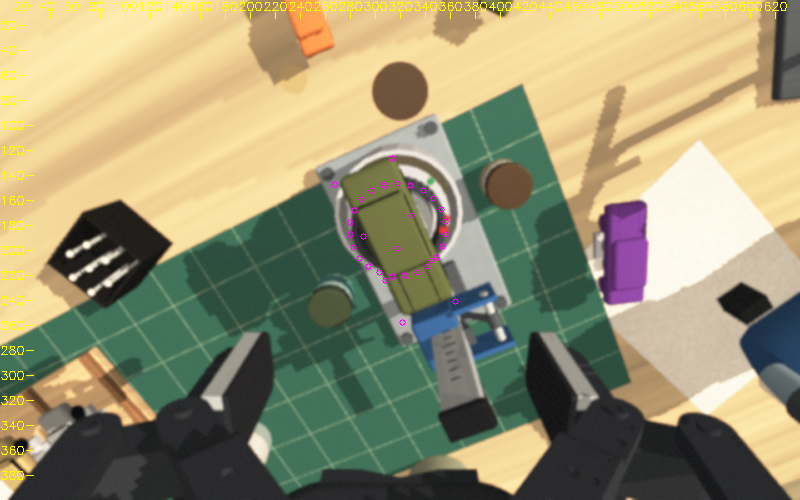

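View pics/s6.png

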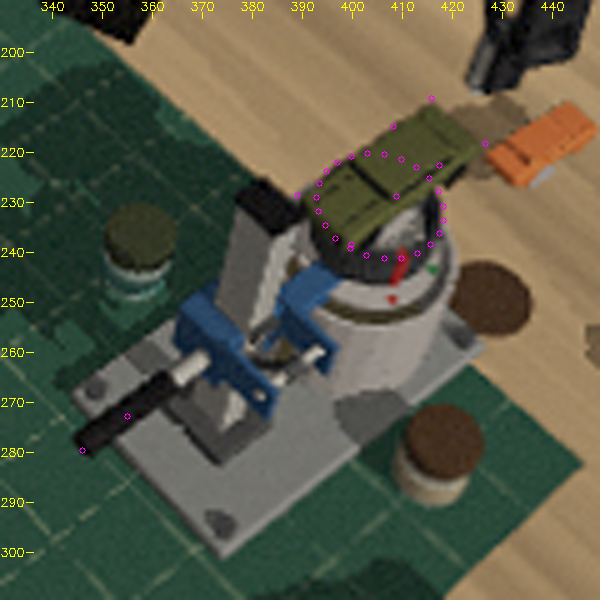

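View pics/w6.png

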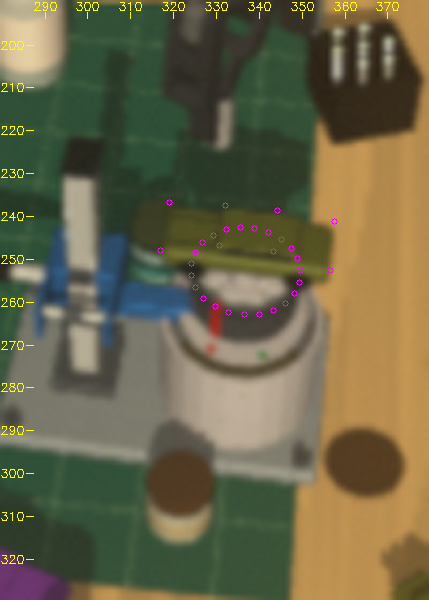

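```bash
python3 - <<'E'
from h import *
v=load("wrist","g"); s=load("scene","g"); d=load("side","g")
crop(v,250,110,410,230,"v7.png"); crop(s,385,205,435,260,"s7.png"); crop(d,310,230,370,280,"w7.png")
E
```

```text
(no output)
```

View pics/v7.png

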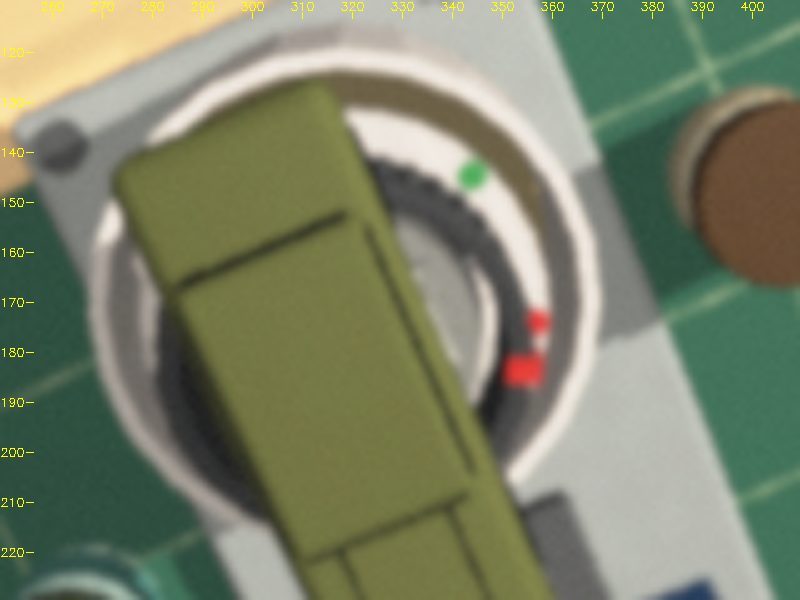

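View pics/s7.png

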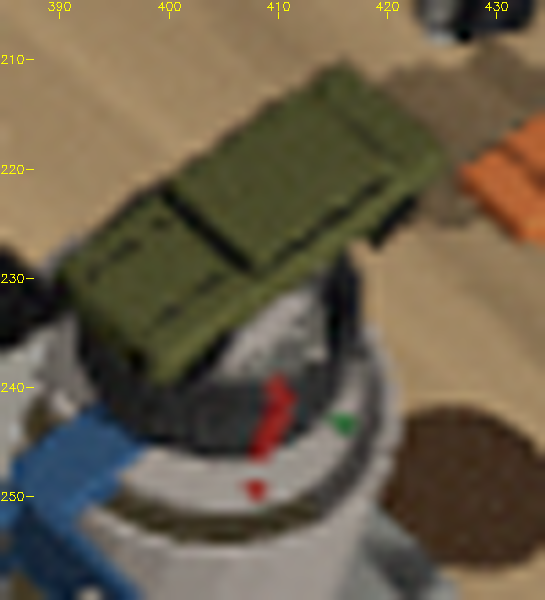

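View pics/w7.png

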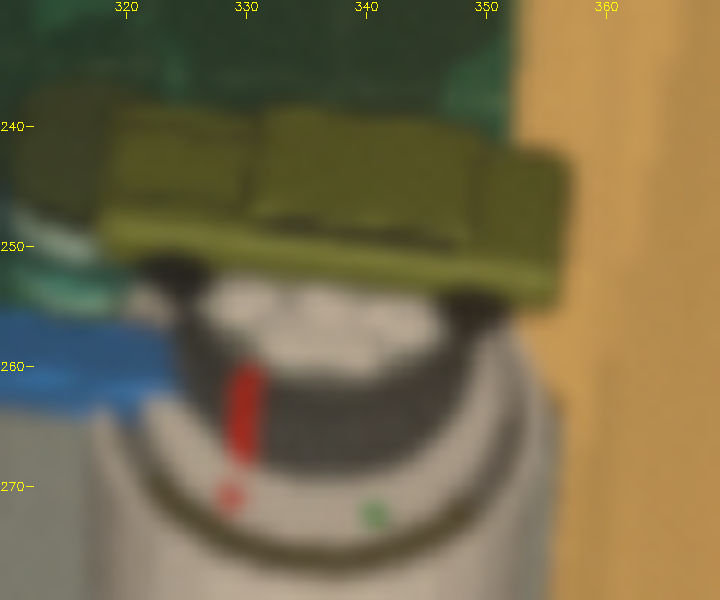

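```bash
python3 - <<'E'
from h import *
v=load("wrist","g"); s=load("scene","g"); d=load("side","g")
A=tri((s,(416,210.5)),(v,(274,144)),(d,(357,242.5))); B=tri((s,(425,218.5)),(v,(315.5,127))); 
C=tri((s,(390.5,229.5)),(d,(319,239))); D=tri((s,(399,238.5)),(d,(318,247)))
for p in (A,B,C,D,(A+B)/2,(C+D)/2,(A+B+C+D)/4): print(p.round(1))
Z=[at_z(s,(416,210.5),158),at_z(s,(425,218.5),158),at_z(s,(390.5,229.5),158),at_z(s,(399,238.5),158)]
print(np.array(Z).round(1), np.mean(Z,0).round(1))
print("side",at_z(d,(357,242.5),158).round(1),at_z(d,(319,239),158).round(1),at_z(d,(318,247),158).round(1))
print("wrist",at_z(v,(274,144),158).round(1),at_z(v,(315.5,127),158).round(1))
# dots, ring top
# cup rim ends in wrist: left(268,170) right(369,170)
print("cup rim wrist",at_z(v,(267.5,170),84).round(1),at_z(v,(369.5,170),84).round(1),at_z(v,(318,119.5),84))
E
```

```text
[386.  246.1 156.1]
[387.9 277.9 156.3]
[479.7 244.3 156.1]
[480.7 272.7 155.9]
[387.  262.  156.2]
[480.2 258.5 156. ]
[433.6 260.3 156.1]
[[387.8 245.8 158. ]
 [389.6 276.7 158. ]
 [480.1 244.1 158. ]
 [483.5 274.9 158. ]] [435.2 260.4 158. ]
side [386.4 247.2 158. ] [480. 247. 158.] [479.7 272.3 158. ]
wrist [385.1 247.8 158. ] [387.2 279.8 158. ]
cup rim wrist [410.2 217.5  84. ] [452.  304.3  84. ] [388.81413594 280.74148057  84.        ]
```

>>> play_rows:
  deltas:
    - [-2,25,0.6,0,1]
    - [0,35,0,0,1]
    - [0,35,0,0,1]
    - [0,25,0,0,1]
    - [0,15,0,0,1]
    - [0,10,0,0,1]
    - [0,5,0,0,1]
    - [0,0,0,0,1]

```text
t: 15.35
ee_pos: [433.4, 260.3, 118.7]
eef_rot: [0.689, -0.157, 0.157, -0.689]
wrist_force: [0.5, -0.8, 0.7]
gripper_width: 85.6
```

```bash
python3 - <<'E'
from h import *
plan([433.5,260.2,98],88.37-24)
s=snap("scene","h"); v=snap("wrist","h"); d=snap("side","h")
crop(v,0,0,640,400,"v8.png"); crop(d,280,190,400,310,"w8.png")
crop(s,360,170,460,270,"s8.png")
E
```

```text
t 15.35 pos [433.4 260.3 118.7] F [ 0.5 -0.8  0.7] w 85.6
x [ 0.901 -0.433 -0.   ] y [-0. -0. -1.] z [ 0.433  0.901 -0.   ] jaw ang deg 64.32 q7 [-0.8   0.35  0.16  2.07 -0.08  0.73  0.54]
spin units total -0.006
tool shift (current axes) [ 0.1 20.7 -0. ]
```

View pics/v8.png

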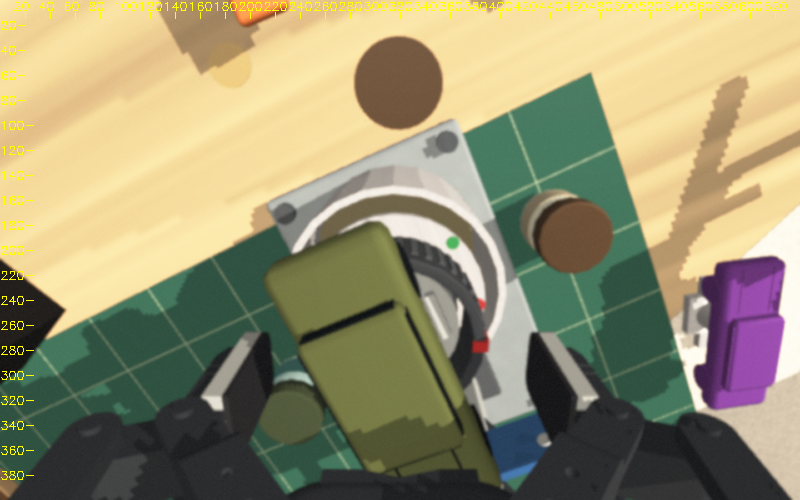

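View pics/s8.png

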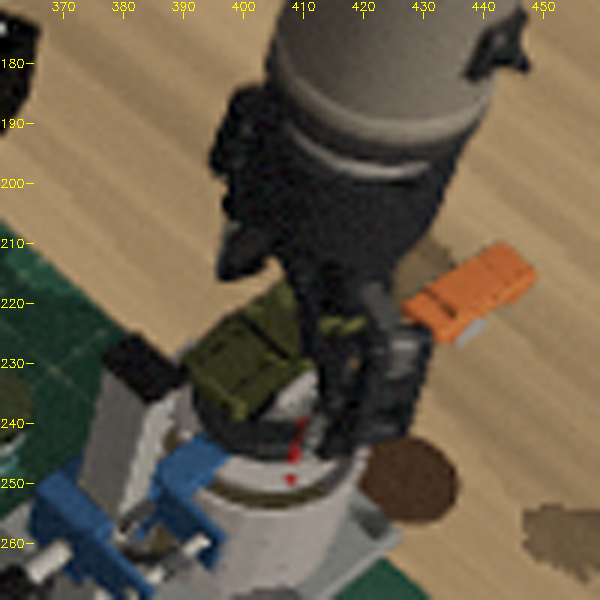

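View pics/w8.png

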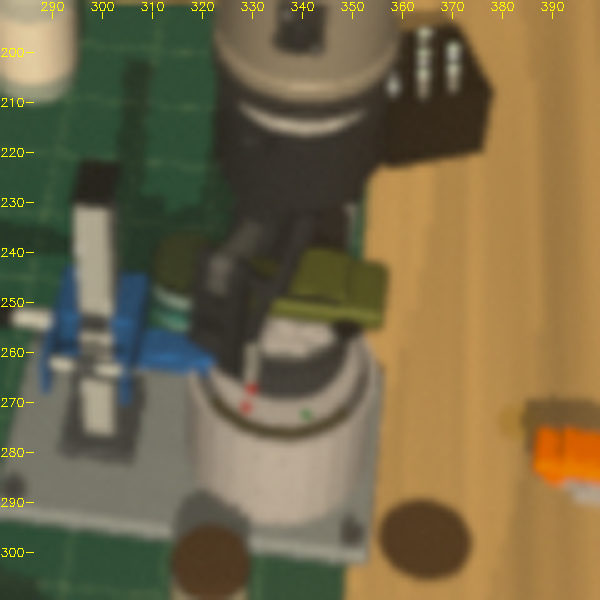

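>>> play_rows:
  deltas:
    - [0,7,0,0,1]
    - [0,7,0,0,1]
    - [0,4,0,0,1]
    - [0,2.5,0,0,1]
    - [0,0,0,0,1]
    - [0,0,0,0,1]
    - [0,0,0,0,1]
    - [0,0,0,0,1]
  newtons: 50

```text
t: 16.3
ee_pos: [433.5, 260.3, 98.5]
eef_rot: [-0.689, 0.157, -0.157, 0.69]
wrist_force: [0.6, -0.2, 0.4]
gripper_width: 85.5
```

```bash
python3 - <<'E'
from h import *
plan([433.5,260.2,98],88.37-24)
v=snap("wrist","i"); d=snap("side","i")
crop(v,0,0,640,400,"v9.png"); crop(d,300,220,380,290,"w9.png")
E
```

```text
t 16.3 pos [433.5 260.3  98.5] F [ 0.6 -0.2  0.4] w 85.5
x [ 0.901 -0.433  0.   ] y [ 0.  0. -1.] z [0.433 0.901 0.   ] jaw ang deg 64.32 q7 [-0.79  0.38  0.16  2.08 -0.09  0.68  0.55]
spin units total -0.006
tool shift (current axes) [ 0.1  0.5 -0.1]
```

View pics/v9.png

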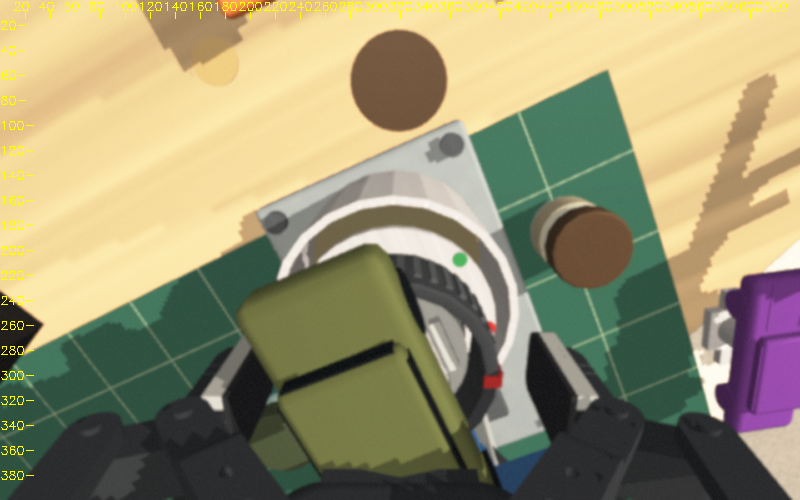

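View pics/w9.png

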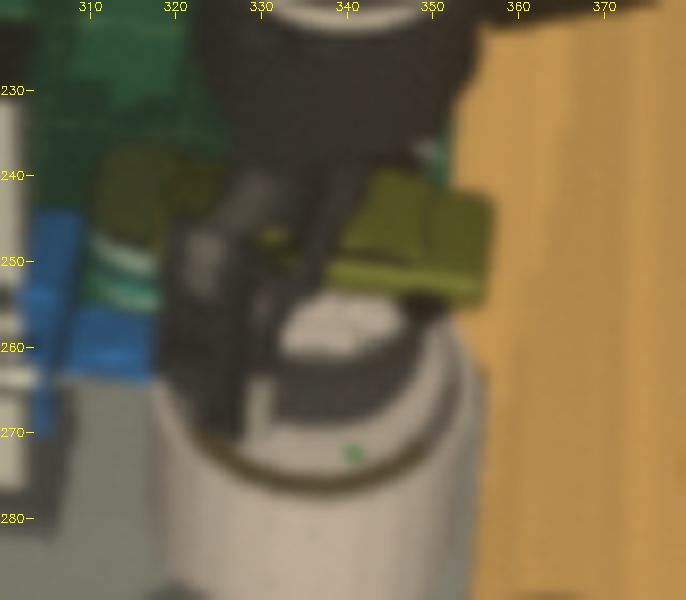

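>>> play_rows:
  deltas:
    - [0,0,0,0,-1]
    - [0,0,0,0,-1]
    - [0,0,0,0,-1]
    - [0,0,0,0,-1]
    - [0,0,0,0,-1]
    - [0,0,0,0,-1]
    - [0,0,0,0,-1]
    - [0,0,0,0,-1]
  newtons: 50

```text
t: 17.2
ee_pos: [432.7, 259.0, 98.7]
eef_rot: [0.69, -0.158, 0.157, -0.689]
wrist_force: [-3.5, -4.1, 9.1]
gripper_width: 62.7
```

```bash
python3 - <<'E'
from h import *
s,R=st(); print(s["torque"].round(2))
E
```

```text
t 17.2 pos [432.7 259.   98.7] F [-3.5 -4.1  9.1] w 62.7
x [ 0.901 -0.434 -0.001] y [-0.002 -0.002 -1.   ] z [ 0.434  0.901 -0.002] jaw ang deg 64.3 q7 [-0.79  0.38  0.16  2.08 -0.09  0.69  0.55]
[-1.04  0.82  0.02]
```

>>> play_rows:
  deltas:
    - [0,-2,0,0,-1]
    - [0,-2,0,0,-1]
    - [0,-2,0,0,-1]
    - [0,-2,0,0,-1]
    - [0,-1,0,0,-1]
    - [0,0,0,0,-1]
    - [0,0,0,0,-1]
    - [0,0,0,0,-1]

```text
t: 18.0
ee_pos: [432.6, 259.0, 106.7]
eef_rot: [0.69, -0.158, 0.157, -0.689]
wrist_force: [-0.1, -5.0, -5.1]
gripper_width: 62.7
```

```bash
python3 - <<'E'
from h import *
s,R=st(); print(s["torque"].round(2))
s=snap("scene","j"); v=snap("wrist","j"); d=snap("side","j")
crop(v,200,150,440,330,"v10.png"); crop(d,300,220,380,290,"w10.png")
E
```

```text
t 18.0 pos [432.6 259.  106.7] F [-0.1 -5.  -5.1] w 62.7
x [ 0.901 -0.434 -0.001] y [-0.002 -0.002 -1.   ] z [ 0.434  0.901 -0.003] jaw ang deg 64.3 q7 [-0.8   0.37  0.16  2.08 -0.09  0.71  0.54]
[-1.35  0.18  0.05]
```

View pics/v10.png

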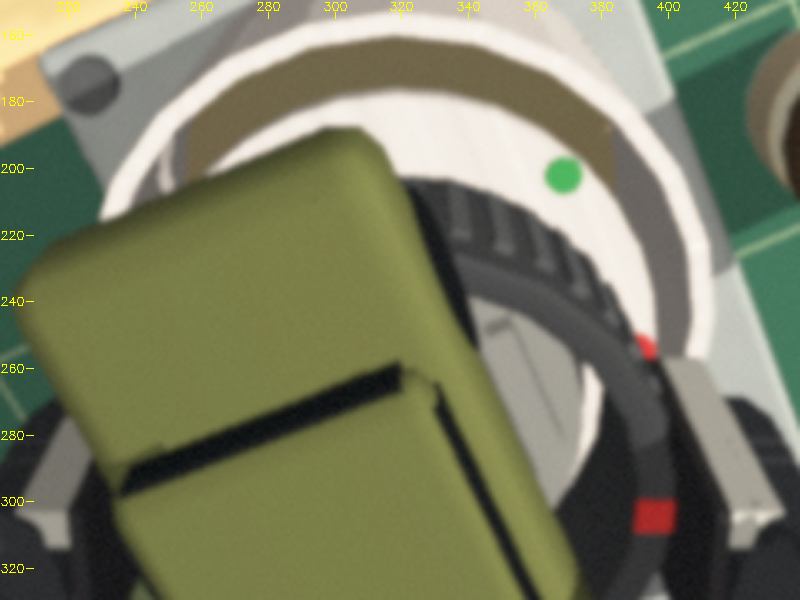

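View pics/w10.png

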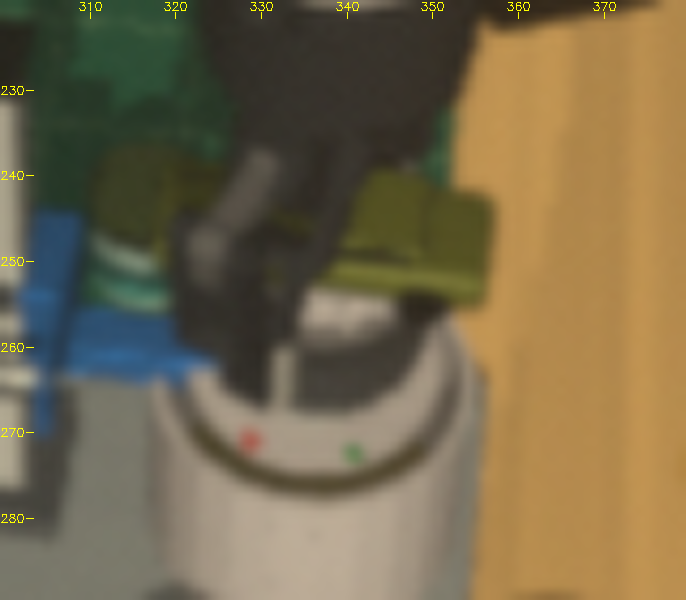

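>>> play_rows:
  deltas:
    - [0,-1,0,0,-1]
    - [0,0,0,-0.7,-1]
    - [0,0,0,-0.7,-1]
    - [0,0,0,-0.7,-1]
    - [0,0,0,-0.7,-1]
    - [0,0,0,0,-1]
    - [0,0,0,0,-1]
    - [0,0,0,0,-1]

```text
t: 18.95
ee_pos: [432.7, 259.1, 107.8]
eef_rot: [0.707, -0.022, 0.021, -0.706]
wrist_force: [-0.0, -4.9, -6.5]
gripper_width: 62.7
```

```bash
python3 - <<'E'
from h import *
s,R=st(); print(s["torque"].round(2))
v=snap("wrist","k"); d=snap("side","k")
crop(v,200,150,440,330,"v11.png"); crop(d,300,220,380,290,"w11.png")
E
```

```text
t 18.95 pos [432.7 259.1 107.8] F [-0.  -4.9 -6.5] w 62.7
x [ 0.998 -0.06  -0.002] y [-0.002 -0.002 -1.   ] z [ 0.06   0.998 -0.002] jaw ang deg 86.53 q7 [-0.72  0.36  0.07  2.07 -0.04  0.71  0.88]
[-1.44  0.17  0.03]
```

View pics/v11.png

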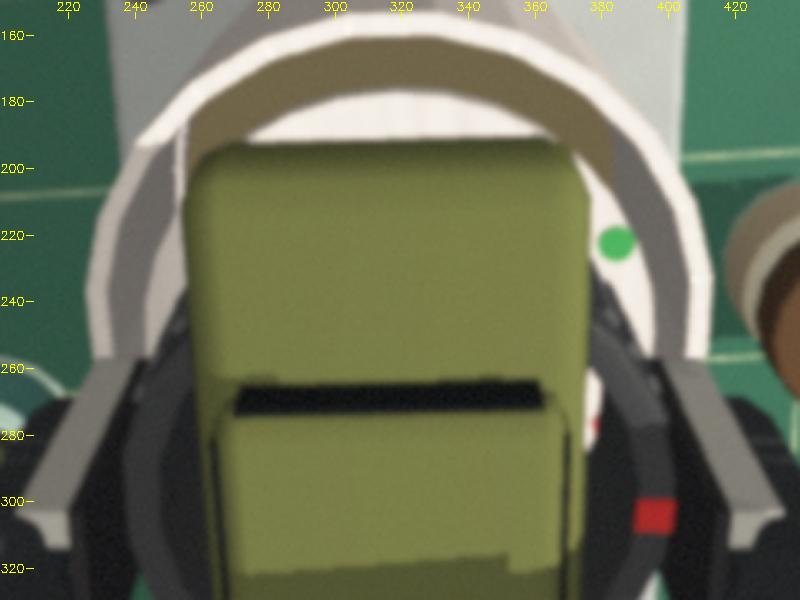

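View pics/w11.png

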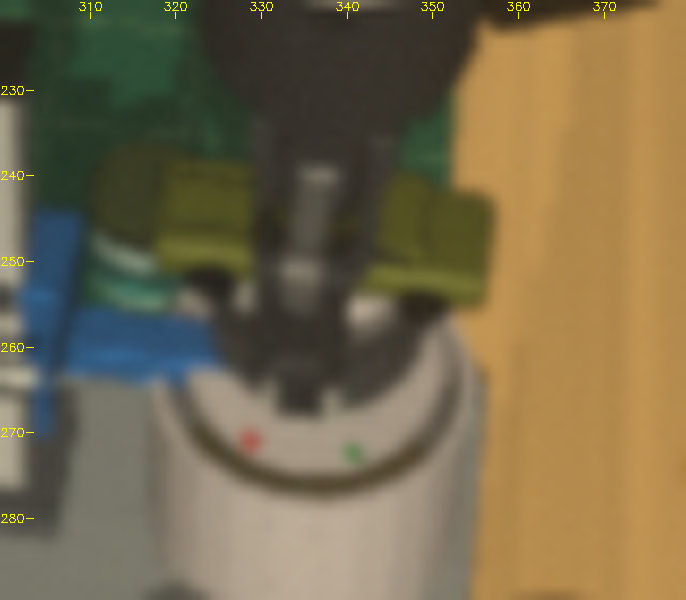

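>>> play_rows:
  deltas:
    - [0,0,0,-0.7,-1]
    - [0,0,0,-0.7,-1]
    - [0,0,0,-0.7,-1]
    - [0,0,0,-0.7,-1]
    - [0,0,0,-0.6,-1]
    - [0,0,0,-0.2,-1]
    - [0,0,0,0,-1]
    - [0,0,0,0,-1]

```text
t: 19.85
ee_pos: [432.7, 259.3, 107.8]
eef_rot: [0.69, 0.154, -0.155, -0.69]
wrist_force: [-2.4, -5.1, -7.0]
gripper_width: 62.1
```

```bash
python3 - <<'E'
from h import *
s,R=st(); print(s["torque"].round(2))
v=snap("wrist","l"); d=snap("side","l")
crop(v,200,150,440,330,"v12.png"); crop(d,300,220,380,290,"w12.png")
E
```

```text
t 19.85 pos [432.7 259.3 107.8] F [-2.4 -5.1 -7. ] w 62.1
x [ 0.904  0.427 -0.002] y [-0.002 -0.001 -1.   ] z [-0.427  0.904 -0.   ] jaw ang deg 115.25 q7 [-0.63  0.37 -0.05  2.06  0.03  0.71  1.32]
[-1.33  0.18 -0.34]
```

View pics/v12.png

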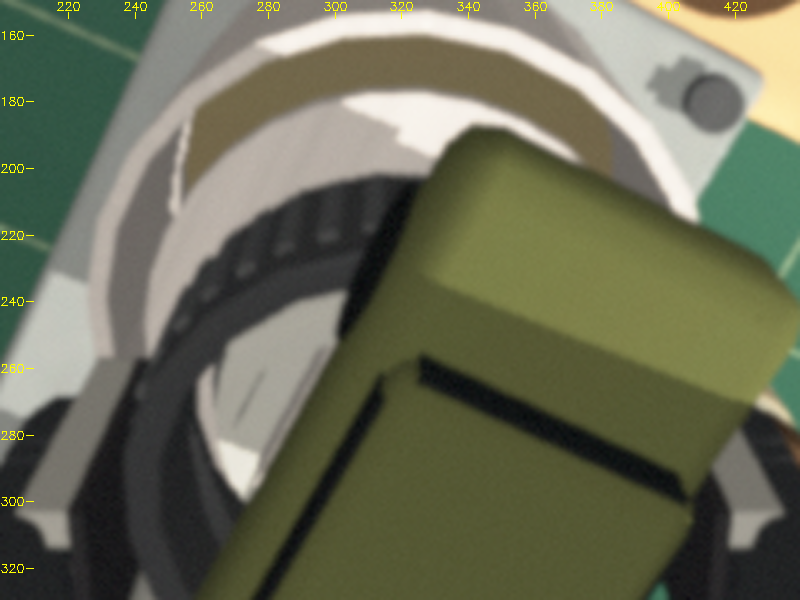

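View pics/w12.png

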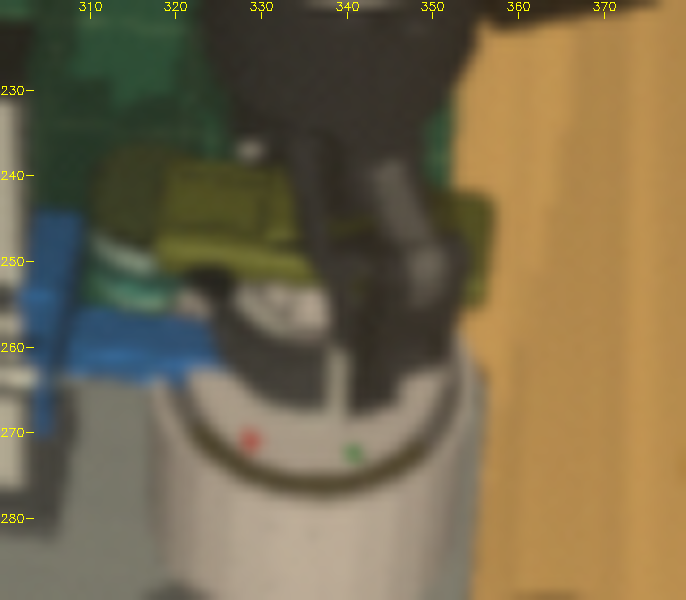

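>>> play_rows:
  deltas:
    - [0,2,0,0,-1]
    - [0,2,0,0,-1]
    - [0,2,0,0,-1]
    - [0,2,0,0,-1]
    - [0,1.5,0,0,-1]
    - [0,0,0,0,-1]
    - [0,0,0,0,-1]
    - [0,0,0,0,-1]

```text
t: 20.75
ee_pos: [432.7, 259.4, 99.1]
eef_rot: [0.69, 0.154, -0.155, -0.69]
wrist_force: [-3.6, -6.9, 2.4]
gripper_width: 62.4
```

```bash
python3 - <<'E'
from h import *
s,R=st(); print(s["torque"].round(2))
E
```

```text
t 20.75 pos [432.7 259.4  99.1] F [-3.6 -6.9  2.4] w 62.4
x [ 0.904  0.427 -0.002] y [-0.002 -0.001 -1.   ] z [-0.427  0.904 -0.001] jaw ang deg 115.25 q7 [-0.63  0.38 -0.05  2.07  0.03  0.69  1.32]
[-1.68  0.71 -0.32]
```

Down again; open, then rise straight up.

>>> play_rows:
  deltas:
    - [0,0.5,0,0,-1]
    - [0,0,0,0,-1]
    - [0,0,0,0,1]
    - [0,0,0,0,1]
    - [0,0,0,0,1]
    - [0,0,0,0,1]
    - [0,0,0,0,1]
    - [0,0,0,0,1]

```text
t: 21.55
ee_pos: [433.4, 260.4, 98.3]
eef_rot: [-0.69, -0.156, 0.156, 0.69]
wrist_force: [0.0, 0.9, -0.7]
gripper_width: 85.5
```

>>> play_rows:
  deltas:
    - [0,0,0,0,1]
    - [0,-5,0,0,1]
    - [0,-15,0,0,1]
    - [0,-25,0,0,1]
    - [0,-30,0,0,1]
    - [0,-30,0,0,1]
    - [0,-20,0,0,1]
    - [0,0,0,0,1]

```text
t: 22.35
ee_pos: [434.9, 261.4, 226.6]
eef_rot: [-0.689, -0.158, 0.154, 0.691]
wrist_force: [1.3, 0.9, -0.3]
gripper_width: 85.3
```

```bash
python3 - <<'E'
from h import *
plan([433.6,260.2,200],88.1)
s=snap("scene","m"); v=snap("wrist","m"); d=snap("side","m")
crop(v,0,0,640,400,"v13.png"); crop(d,300,220,380,290,"w13.png"); crop(s,330,190,450,310,"s13.png")
E
```

```text
t 22.35 pos [434.9 261.4 226.6] F [ 1.3  0.9 -0.3] w 85.3
x [0.903 0.431 0.006] y [ 0.005  0.004 -1.   ] z [-0.431  0.903  0.001] jaw ang deg 115.51 q7 [-0.62  0.21 -0.05  1.96  0.01  0.97  1.34]
spin units total 3.426
tool shift (current axes) [-1.9 26.6 -0.5]
```

View pics/v13.png

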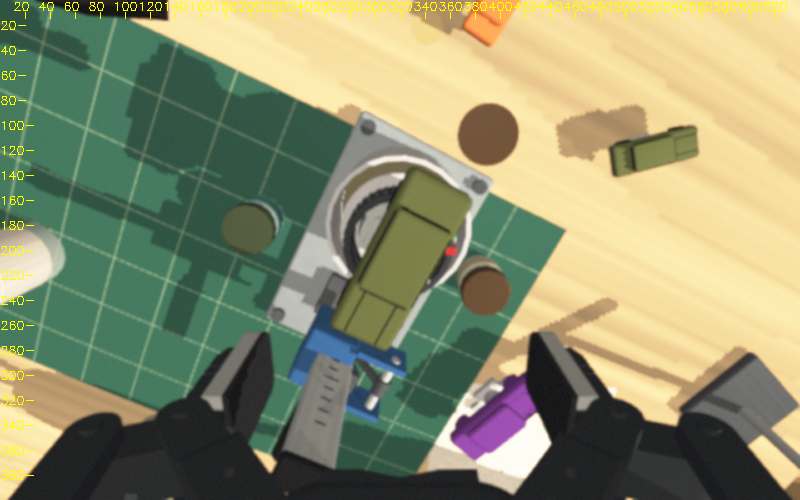

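View pics/w13.png

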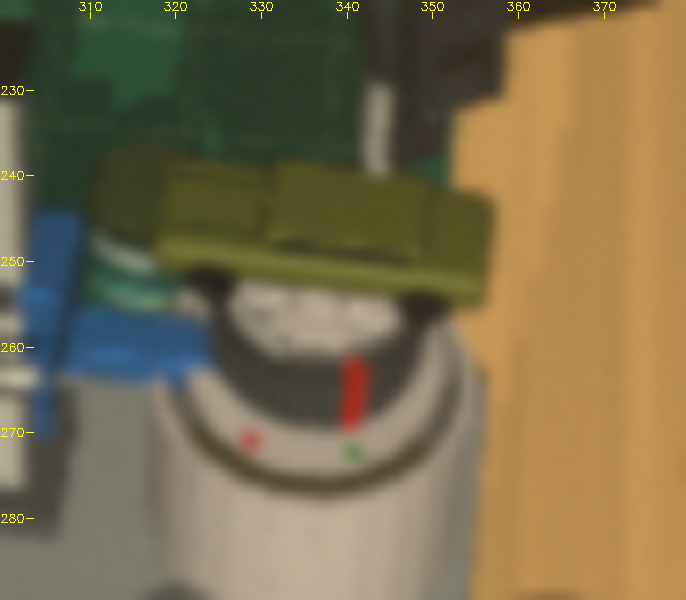

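View pics/s13.png

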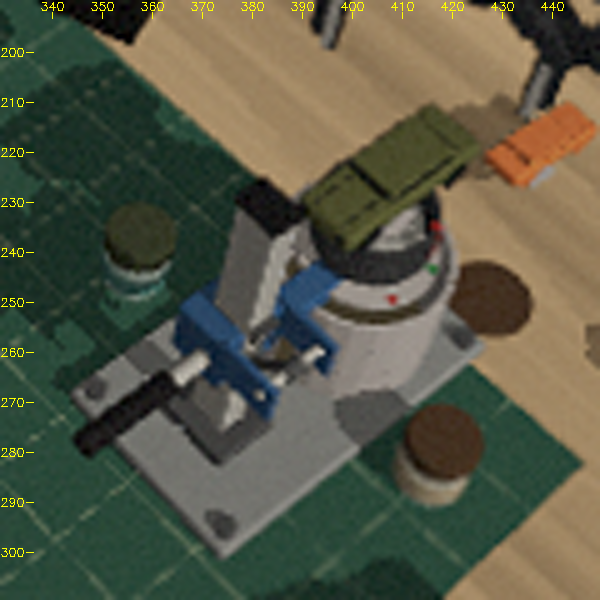

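>>> play_rows:
  deltas:
    - [0,0,0,1,1]
    - [0,0,0,1,1]
    - [0,0,0,1,1]
    - [0,0,0,0.43,1]
    - [0,15,0,0,1]
    - [0,15,0,0,1]
    - [0,0,0,0,1]
    - [0,0,0,0,1]

```text
t: 23.3
ee_pos: [432.8, 259.8, 192.5]
eef_rot: [0.708, -0.012, 0.011, -0.706]
wrist_force: [-0.1, 0.5, -0.4]
gripper_width: 85.3
```

```bash
python3 - <<'E'
from h import *
plan([433.6,260.2,132],88.1)
v=snap("wrist","n"); d=snap("side","n")
crop(v,0,0,640,400,"v14.png")
E
```

```text
t 23.3 pos [432.8 259.8 192.5] F [-0.1  0.5 -0.4] w 85.3
x [ 0.999 -0.033 -0.002] y [-0.002 -0.001 -1.   ] z [ 0.033  0.999 -0.001] jaw ang deg 88.08 q7 [-0.68  0.24  0.02  2.   -0.    0.9   0.88]
spin units total -0.002
tool shift (current axes) [ 0.9 60.5  0.5]
```

View pics/v14.png

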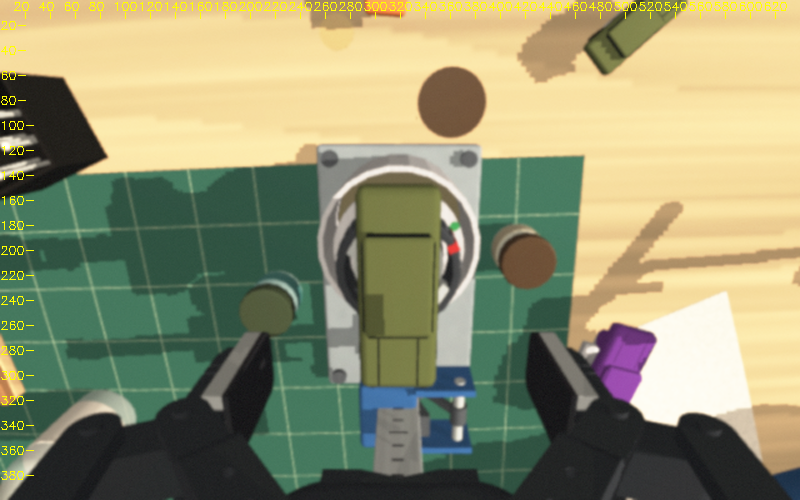

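>>> play_rows:
  deltas:
    - [1,15,0.5,0,1]
    - [0,20,0,0,1]
    - [0,15,0,0,1]
    - [0,8,0,0,1]
    - [0,2,0,0,1]
    - [0,0,0,0,1]
    - [0,0,0,0,1]
    - [0,0,0,0,1]
  newtons: 30

```text
t: 24.2
ee_pos: [434.8, 261.0, 134.0]
eef_rot: [-0.707, 0.011, -0.012, 0.707]
wrist_force: [0.3, -0.4, -0.0]
gripper_width: 85.4
```

```bash
python3 - <<'E'
from h import *
plan([433.6,260.2,132],88.1)
v=snap("wrist","o"); d=snap("side","o")
crop(v,0,0,640,400,"v15.png"); crop(d,300,200,400,290,"w15.png")
E
```

```text
t 24.2 pos [434.8 261.  134. ] F [ 0.3 -0.4 -0. ] w 85.4
x [ 0.999 -0.034  0.001] y [ 0.001  0.001 -1.   ] z [0.034 0.999 0.001] jaw ang deg 88.08 q7 [-0.67  0.33  0.01  2.05 -0.01  0.77  0.88]
spin units total -0.003
tool shift (current axes) [-1.2  2.  -0.9]
```

View pics/w15.png

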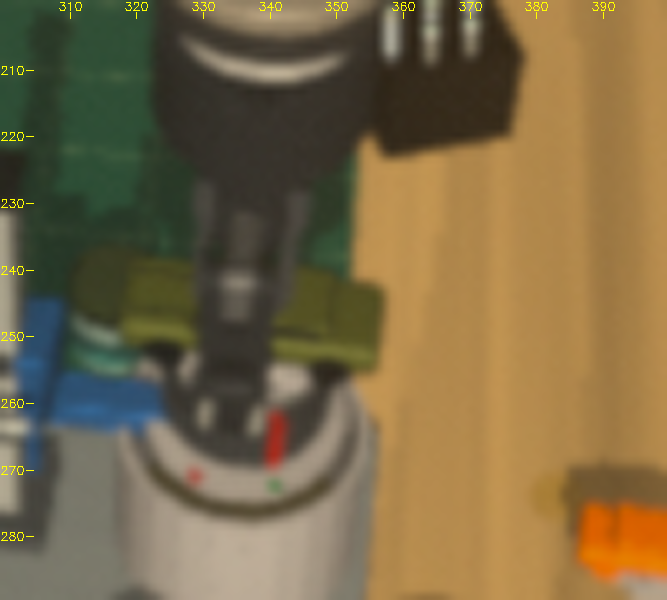

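>>> play_rows:
  deltas:
    - [-1,2,-0.8,0,1]
    - [0,0,0,0,0]
    - [0,0,0,0,-0.1]
    - [0,0,0,0,-1]
    - [0,0,0,0,-1]
    - [0,0,0,0,-1]
    - [0,0,0,0,-1]
    - [0,0,0,0,-1]

```text
t: 25.1
ee_pos: [433.4, 259.9, 131.4]
eef_rot: [-0.707, 0.012, -0.012, 0.707]
wrist_force: [-0.3, -0.1, 2.7]
gripper_width: 35.3
```

```bash
python3 - <<'E'
from h import *
s,R=st(); print(s["torque"].round(2))
v=snap("wrist","p"); d=snap("side","p")
crop(v,100,100,540,400,"v16.png"); crop(d,300,200,400,290,"w16.png")
E
```

```text
t 25.1 pos [433.4 259.9 131.4] F [-0.3 -0.1  2.7] w 35.3
x [ 0.999 -0.033  0.   ] y [ 0.  0. -1.] z [0.033 0.999 0.   ] jaw ang deg 88.08 q7 [-0.67  0.33  0.01  2.05 -0.01  0.76  0.88]
[-0.05  0.08  0.02]
```

View pics/v16.png

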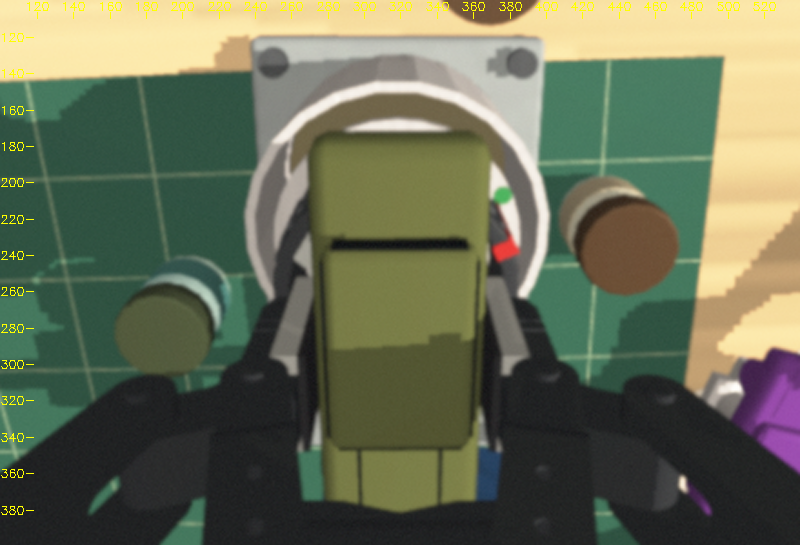

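View pics/w16.png

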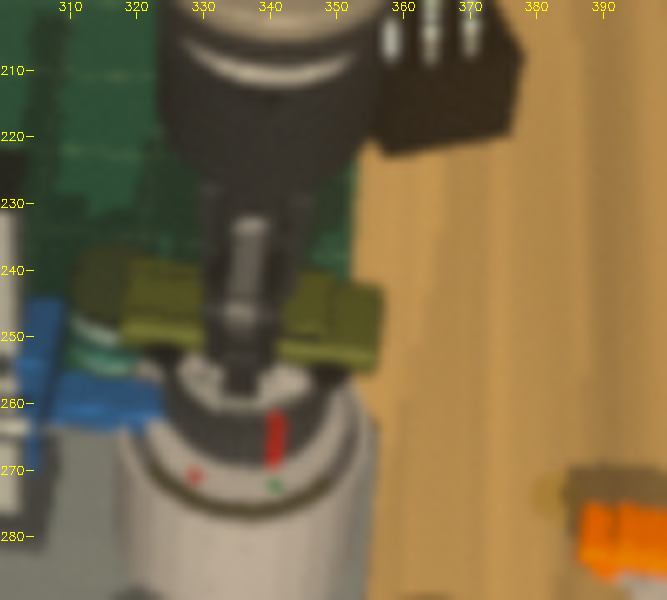

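>>> play_rows:
  deltas:
    - [0,-2,0,0,-1]
    - [0,-3,0,0,-1]
    - [0,-4,0,0,-1]
    - [0,-5,0,0,-1]
    - [0,-5,0,0,-1]
    - [0,-6,0,0,-1]
    - [0,0,0,0,-1]
    - [0,0,0,0,-1]

```text
t: 26.0
ee_pos: [433.4, 260.0, 156.5]
eef_rot: [-0.707, 0.012, -0.012, 0.707]
wrist_force: [-0.4, 0.3, -1.9]
gripper_width: 35.4
```

```bash
python3 - <<'E'
from h import *
s,R=st(); print(s["torque"].round(2))
v=snap("scene","q"); d=snap("side","q")
crop(v,330,180,450,290,"v17.png"); crop(d,300,200,400,290,"w17.png")
E
```

```text
t 26.0 pos [433.4 260.  156.5] F [-0.4  0.3 -1.9] w 35.4
x [ 0.999 -0.033  0.   ] y [ 0.  0. -1.] z [0.033 0.999 0.   ] jaw ang deg 88.08 q7 [-0.68  0.29  0.01  2.03 -0.01  0.82  0.88]
[-0.03 -0.03 -0.03]
```

View pics/v17.png

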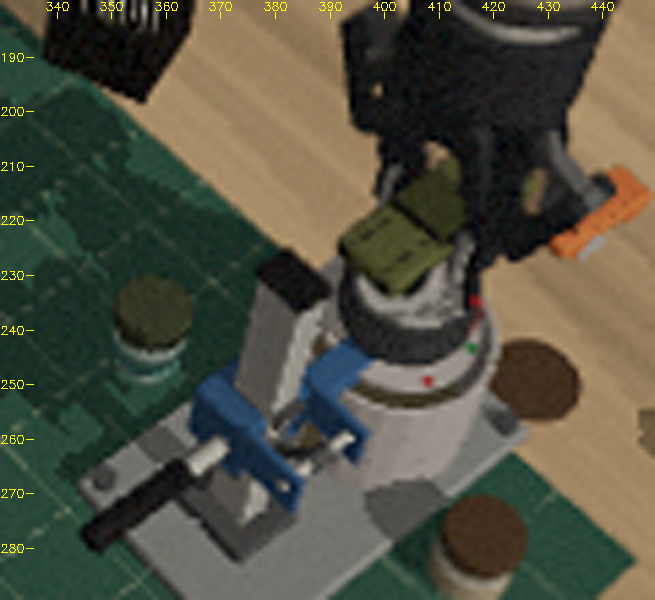

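View pics/w17.png

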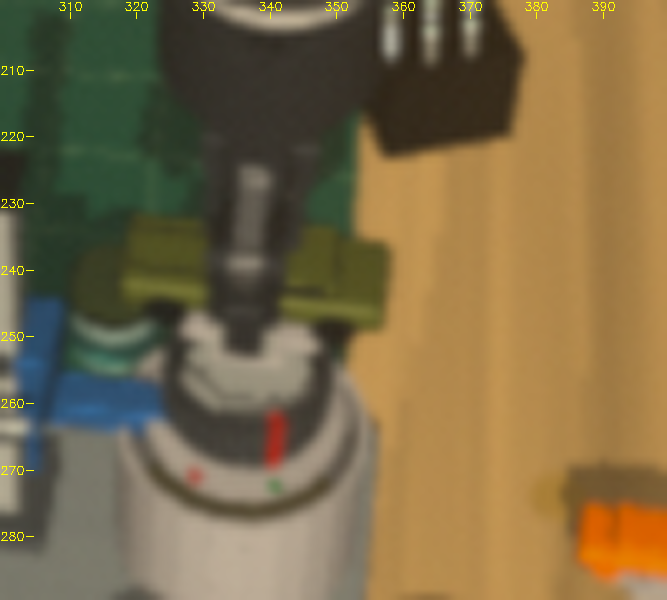

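>>> play_rows:
  deltas:
    - [0,-15,0,0,-1]
    - [0,-25,0,0,-1]
    - [0,-25,0,0,-1]
    - [0,-25,0,0,-1]
    - [3,-20,-15,0,-1]
    - [6,-10,-30,0,-1]
    - [8,0,-40,0,-1]
    - [8,0,-40,0,-1]

```text
t: 26.9
ee_pos: [454.2, 133.1, 276.5]
eef_rot: [-0.707, 0.011, -0.012, 0.707]
wrist_force: [0.9, -1.0, -2.2]
gripper_width: 35.3
```

>>> play_rows:
  deltas:
    - [8,0,-40,0,-1]
    - [8,0,-40,0,-1]
    - [8,0,-40,0,-1]
    - [8,0,-40,0,-1]
    - [8,0,-40,0,-1]
    - [8,0,-40,0,-1]
    - [8,0,-40,0,-1]
    - [8,0,-40,0,-1]

```text
t: 27.7
ee_pos: [507.2, -189.3, 276.0]
eef_rot: [-0.707, 0.012, -0.012, 0.707]
wrist_force: [1.1, 0.2, -1.1]
gripper_width: 35.4
```

>>> play_rows:
  deltas:
    - [8,0,-30,0,-1]
    - [4,0,-20,0,-1]
    - [0,0,0,-0.6,-1]
    - [0,0,0,-0.5,-1]
    - [0,0,0,0,-1]
    - [0,0,0,0,-1]
    - [0,0,0,0,-1]
    - [0,0,0,0,-1]

```text
t: 28.5
ee_pos: [517.7, -238.0, 276.3]
eef_rot: [-0.706, -0.042, 0.042, 0.706]
wrist_force: [-0.5, -0.7, -1.3]
gripper_width: 35.4
```

```bash
python3 - <<'E'
from h import *
plan([530,-318,200],97.1)
v=snap("wrist","r"); s=snap("scene","r"); d=snap("side","r")
crop(v,0,0,640,400,"v18.png"); crop(d,270,120,390,220,"w18.png"); crop(s,210,110,330,210,"s18.png")
E
```

```text
t 28.5 pos [ 517.7 -238.   276.3] F [-0.5 -0.7 -1.3] w 35.4
x [ 0.993  0.119 -0.   ] y [-0.  0. -1.] z [-0.119  0.993  0.   ] jaw ang deg 96.85 q7 [ 0.    0.27  0.39  1.78 -0.11  1.11  2.12]
spin units total -0.031
tool shift (current axes) [  2.6  76.3 -80.9]
```

View pics/v18.png

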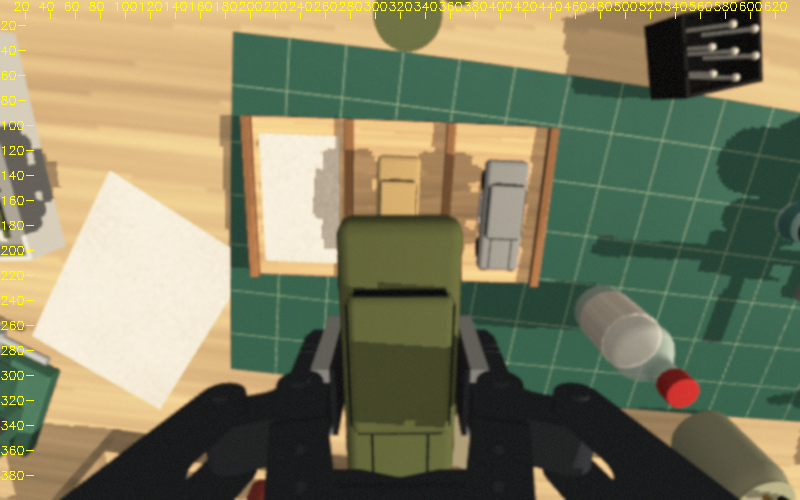

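View pics/w18.png

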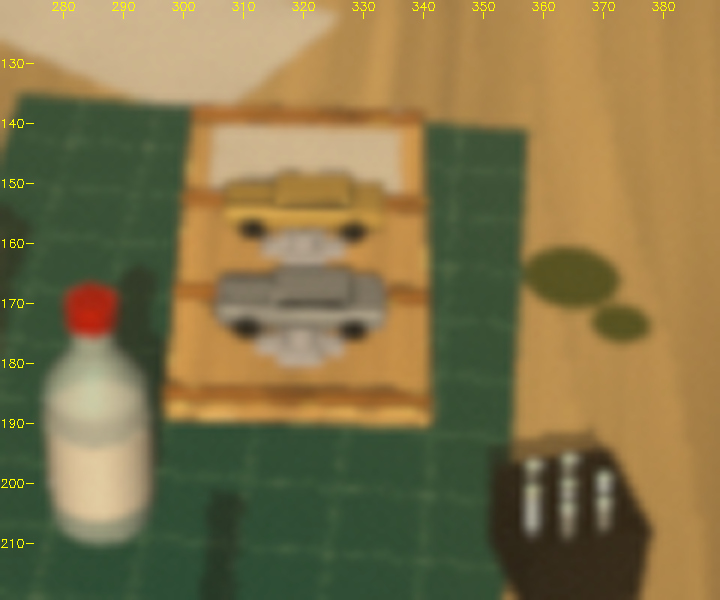

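View pics/s18.png

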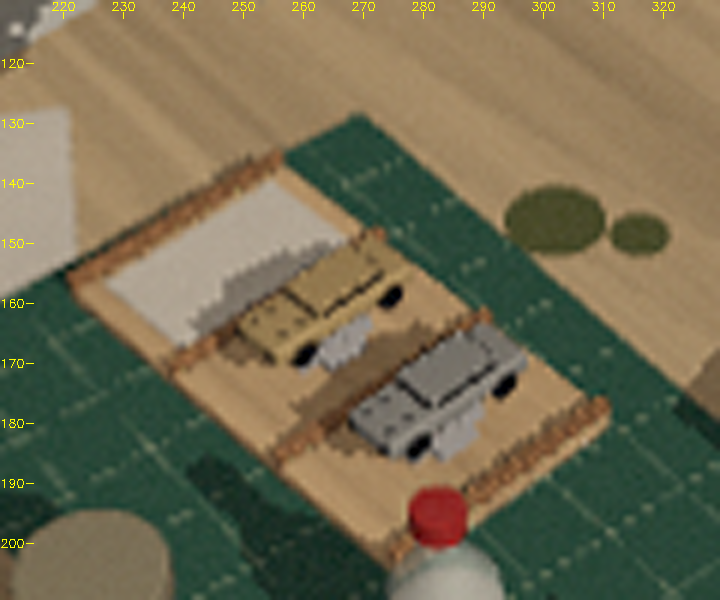

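```bash
python3 - <<'E'
from h import *
v=load("wrist","r"); crop(v,170,80,460,240,"v19.png")
E
```

```text
(no output)
```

View pics/v19.png

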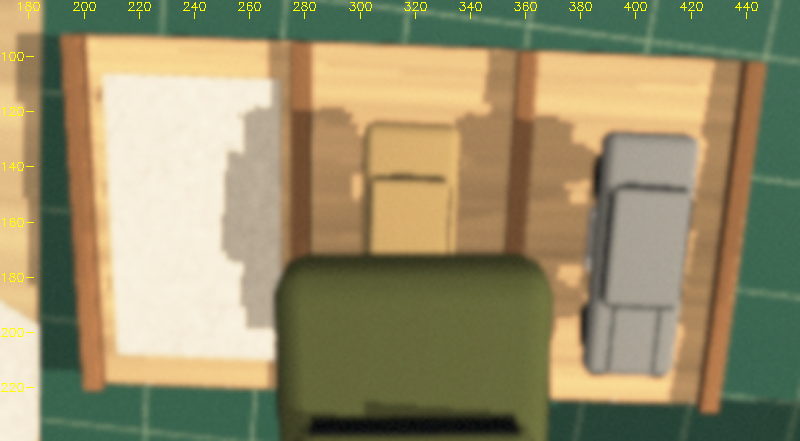

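```bash
python3 - <<'E'
from h import *
v=load("wrist","r"); s=load("scene","r")
f=lambda c:(170+c[0]/2.759-.5,80+c[1]/2.759-.5)
P=[at_z(v,f(c),13.6) for c in ((103,73),(279,80),(116,355))]
print(np.round(P,1)); c=(P[1]+P[2])/2; print("centre",c, "dims",np.linalg.norm(P[0]-P[2]),np.linalg.norm(P[0]-P[1]),"yaw",np.degrees(np.arctan2(*(P[2]-P[0])[[1,0]])))
B=[at_z(v,f(c),22) for c in ((62,35),(83,390),(765,63),(719,412))]; print(np.round(B,1))
bc=np.mean(B,0); print("board",bc, np.linalg.norm(B[0]-B[1]),np.linalg.norm(B[0]-B[2]),"yaw",[np.degrees(np.arctan2(*(B[i+1]-B[i])[[1,0]])) for i in (0,2)])
y=np.array([B[2]+B[3]-B[0]-B[1]])[0]/2; y/=np.linalg.norm(y); print("bay",bc-90*y)
# scene with both outer battens
g=lambda c:(210+c[0]/6-.5,110+c[1]/6-.5)
Q=[at_z(s,g(c),22) for c in ((280,152),(68,276))]; print(np.round(Q,1)); S=[at_z(s,g(c),13.6) for c in ((273,180),(104,280),(182,348))]; print("scene paper",np.round(S,1),(S[0]+S[2])/2)
# wrist offset check: sand/grey no
E
```

```text
[[ 473.7 -368.5   13.6]
 [ 468.3 -297.4   13.6]
 [ 593.9 -359.6   13.6]]
centre [ 531.10934422 -328.50676306   13.6       ] dims 120.56057933329308 71.26942363843716 yaw 4.250737959441828
[[ 460.2 -382.6   22. ]
 [ 608.7 -371.3   22. ]
 [ 437.6 -106.6   22. ]
 [ 585.6  -93.2   22. ]]
board [ 523.04573874 -238.40557703   22.        ] 148.90600618673514 276.93712566847285 yaw [np.float64(4.359017375001641), np.float64(5.151364979096465)]
bay [ 530.43919828 -328.10137825   22.        ]
[[ 461.2 -380.2   22. ]
 [ 609.8 -370.8   22. ]]
scene paper [[ 473.4 -371.1   13.6]
 [ 592.6 -363.5   13.6]
 [ 587.7 -291.3   13.6]] [ 530.54269899 -331.20709541   13.6       ]
```

>>> play_rows:
  deltas:
    - [0,0,0,0.3,-1]
    - [1,0,-25,0,-1]
    - [1,0,-40,0,-1]
    - [1,0,-25,0,-1]
    - [0,20,0,0,-1]
    - [0,30,0,0,-1]
    - [0,30,0,0,-1]
    - [0,0,0,0,-1]

```text
t: 29.45
ee_pos: [525.4, -325.9, 192.2]
eef_rot: [-0.705, -0.025, 0.03, 0.708]
wrist_force: [-0.2, -0.5, -0.7]
gripper_width: 35.6
```

```bash
python3 - <<'E'
from h import *
plan([530.7,-329,60],94.5)
E
```

```text
t 29.45 pos [ 525.4 -325.9  192.2] F [-0.2 -0.5 -0.7] w 35.6
x [ 0.997  0.078 -0.007] y [-0.007  0.003 -1.   ] z [-0.078  0.997  0.004] jaw ang deg 94.49 q7 [ 0.15  0.45  0.41  1.75 -0.2   0.99  2.29]
spin units total -0.002
tool shift (current axes) [  5.9 132.2  -4.1]
```

>>> play_rows:
  deltas:
    - [3,20,0,0,-1]
    - [0,30,0,0,-1]
    - [0,30,0,0,-1]
    - [0,25,0,0,-1]
    - [0,15,0,0,-1]
    - [0,0,0,0,-1]
    - [0,0,0,0,-1]
    - [0,0,0,0,-1]

```text
t: 30.25
ee_pos: [531.9, -328.2, 78.1]
eef_rot: [0.707, 0.029, -0.027, -0.706]
wrist_force: [-0.1, -0.1, -0.5]
gripper_width: 35.6
```

```bash
python3 - <<'E'
from h import *
plan([530.7,-329,33],94.5)
v=snap("wrist","t"); s=snap("scene","t"); d=snap("side","t")
crop(v,0,0,640,400,"v20.png"); crop(d,270,120,390,220,"w20.png"); crop(s,210,110,330,210,"s20.png")
E
```

```text
t 30.25 pos [ 531.9 -328.2   78.1] F [-0.1 -0.1 -0.5] w 35.6
x [0.997 0.078 0.003] y [ 0.003 -0.001 -1.   ] z [-0.078  0.997 -0.001] jaw ang deg 94.47 q7 [ 0.2   0.59  0.35  1.82 -0.28  0.77  2.34]
spin units total -0.003
tool shift (current axes) [-1.4 45.1 -0.6]
```

View pics/v20.png

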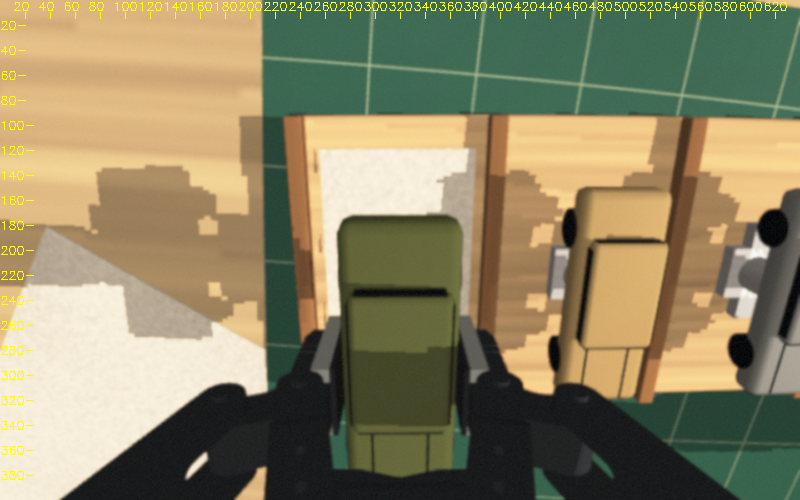

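View pics/s20.png

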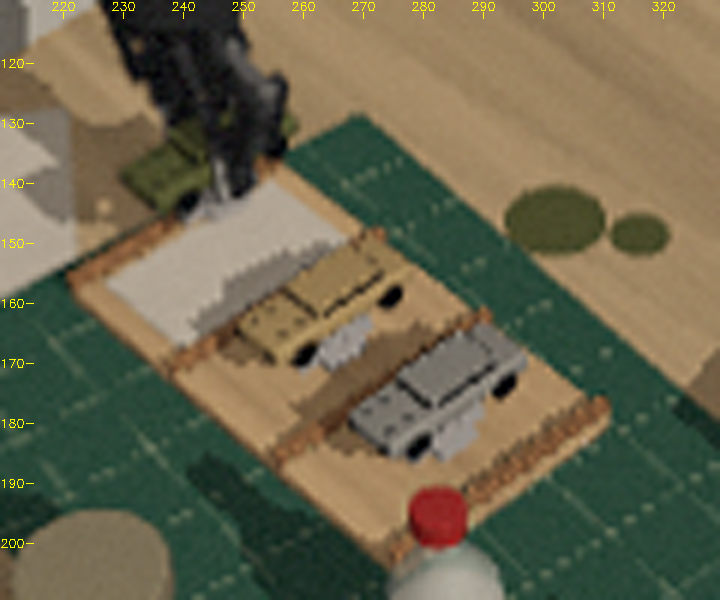

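View pics/w20.png

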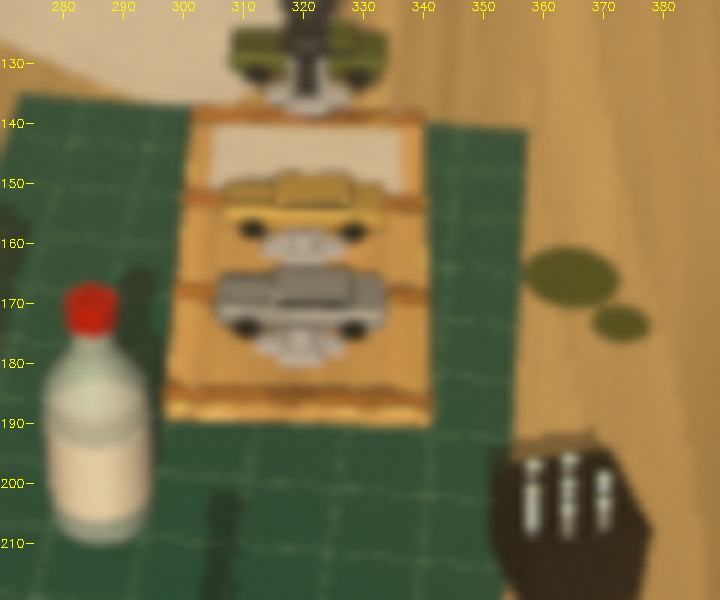

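>>> play_rows:
  deltas:
    - [-1,8,-0.5,0,-1]
    - [0,10,0,0,-1]
    - [0,10,0,0,-1]
    - [0,8,0,0,-1]
    - [0,4,0,0,-1]
    - [0,2,0,0,-1]
    - [0,0,0,0,-1]
    - [0,0,0,0,-1]

```text
t: 31.2
ee_pos: [530.0, -328.2, 34.5]
eef_rot: [0.707, 0.028, -0.027, -0.706]
wrist_force: [-0.5, 0.7, 0.1]
gripper_width: 35.0
```

```bash
python3 - <<'E'
from h import *
plan([530.7,-329,30],94.5)
E
```

```text
t 31.2 pos [ 530.  -328.2   34.5] F [-0.5  0.7  0.1] w 35.0
x [0.997 0.078 0.   ] y [ 0. -0. -1.] z [-0.078  0.997 -0.   ] jaw ang deg 94.48 q7 [ 0.22  0.65  0.32  1.84 -0.3   0.7   2.36]
spin units total -0.003
tool shift (current axes) [ 0.6  4.5 -0.9]
```

>>> play_rows:
  deltas:
    - [0.5,1,-0.8,0,-1]
    - [0,1,0,0,-1]
    - [0,0.5,0,0,-1]
    - [0,0.5,0,0,-1]
    - [0,0,0,0,-1]
    - [0,0,0,0,-1]
    - [0,0,0,0,-1]
    - [0,0,0,0,-1]

```text
t: 32.0
ee_pos: [530.4, -328.7, 31.3]
eef_rot: [-0.707, -0.028, 0.028, 0.707]
wrist_force: [1.0, 0.1, -1.6]
gripper_width: 35.6
```

```bash
python3 - <<'E'
from h import *
plan([530.7,-329,30],94.5)
s=snap("scene","u"); d=snap("side","u"); crop(s,220,110,280,180,"s21.png"); crop(d,290,110,350,170,"w21.png")
E
```

```text
t 32.0 pos [ 530.4 -328.7   31.3] F [ 1.   0.1 -1.6] w 35.6
x [0.997 0.078 0.   ] y [ 0.  0. -1.] z [-0.078  0.997  0.   ] jaw ang deg 94.48 q7 [ 0.22  0.66  0.32  1.84 -0.31  0.69  2.37]
spin units total -0.002
tool shift (current axes) [ 0.3  1.3 -0.3]
```

View pics/s21.png

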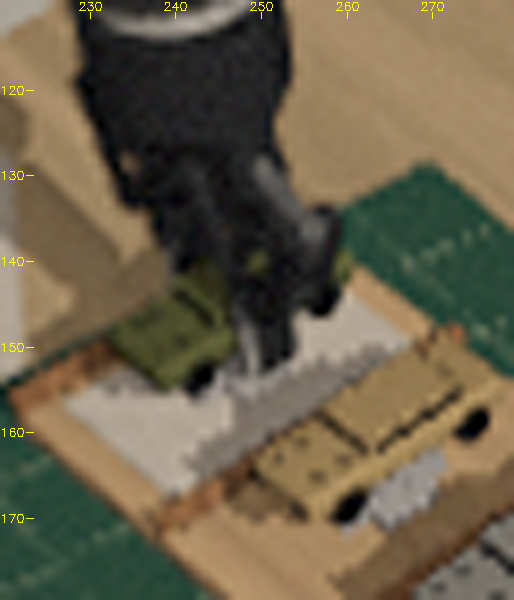

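Still in the air by about a millimetre; on down in half-millimetre rows.

>>> play_rows:
  deltas:
    - [0,0.5,0,0,-1]
    - [0,0.5,0,0,-1]
    - [0,0.5,0,0,-1]
    - [0,0.3,0,0,-1]
    - [0,0,0,0,-1]
    - [0,0,0,0,-1]
    - [0,0,0,0,-1]
    - [0,0,0,0,-1]

```text
t: 32.9
ee_pos: [530.5, -328.8, 30.6]
eef_rot: [-0.706, -0.028, 0.027, 0.707]
wrist_force: [-3.4, 2.0, 8.6]
gripper_width: 35.5
```

```bash
python3 - <<'E'
from h import *
for i in range(1): st()
E
```

```text
t 32.9 pos [ 530.5 -328.8   30.6] F [-3.4  2.   8.6] w 35.5
x [0.997 0.078 0.001] y [ 0.  0. -1.] z [-0.078  0.997  0.   ] jaw ang deg 94.48 q7 [ 0.22  0.66  0.32  1.84 -0.31  0.69  2.37]
```

>>> play_rows:
  deltas:
    - [0,-0.6,0,0,-1]
    - [0,0,0,0,-1]
    - [0,0,0,0,-0.1]
    - [0,0,0,0,0.1]
    - [0,0,0,0,0.3]
    - [0,0,0,0,0.5]
    - [0,0,0,0,0.5]
    - [0,0,0,0,0.5]

```text
t: 33.7
ee_pos: [530.3, -328.8, 30.0]
eef_rot: [0.707, 0.028, -0.028, -0.707]
wrist_force: [0.3, -1.1, -0.7]
gripper_width: 64.0
```

```bash
python3 - <<'E'
from h import *
st()
v=snap("wrist","x"); s=snap("scene","x"); crop(v,100,100,540,400,"v22.png")
E
```

```text
t 33.7 pos [ 530.3 -328.8   30. ] F [ 0.3 -1.1 -0.7] w 64.0
x [ 0.997  0.078 -0.   ] y [-0. -0. -1.] z [-0.078  0.997 -0.   ] jaw ang deg 94.48 q7 [ 0.22  0.66  0.32  1.84 -0.31  0.69  2.37]
```

View pics/v22.png

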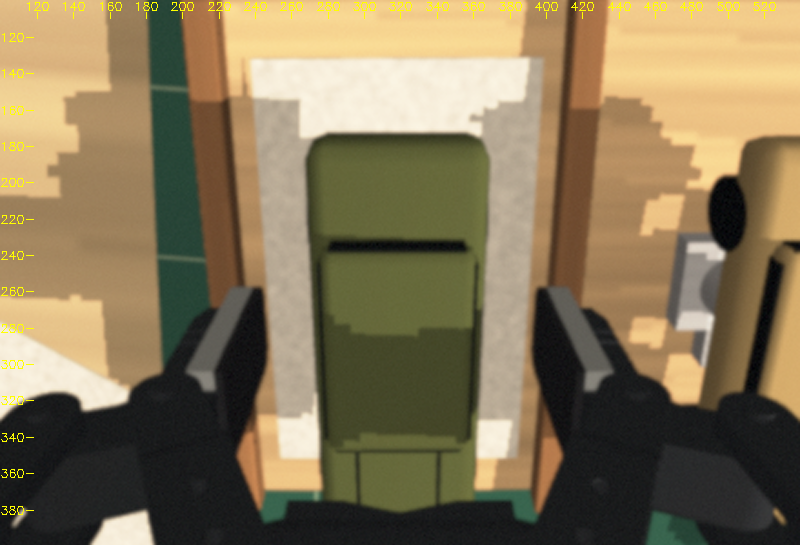

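The olive body stands centred on the paper, released and clear of both pads. Rising straight up.

>>> play_rows:
  deltas:
    - [0,-5,0,0,0.5]
    - [0,-15,0,0,0.5]
    - [0,-25,0,0,0.5]
    - [0,-35,0,0,0.5]
    - [0,-40,0,0,0.5]
    - [0,-40,0,0,0.5]
    - [0,-40,0,0,0.5]
    - [0,-40,0,0,0.5]

```text
t: 34.6
ee_pos: [529.9, -328.8, 273.3]
eef_rot: [0.707, 0.028, -0.027, -0.706]
wrist_force: [0.7, -0.7, 0.7]
gripper_width: 63.9
```

>>> play_rows:
  deltas:
    - [-20,0,20,0,0.5]
    - [-30,0,30,0,0.5]
    - [-30,0,30,0,0.5]
    - [-30,0,30,0,0.5]
    - [-20,0,30,0,0.5]
    - [0,0,0,0,0.5]
    - [0,0,0,0,0.5]
    - [0,0,0,0,0.5]

```text
t: 35.4
ee_pos: [390.6, -200.2, 271.0]
eef_rot: [0.707, 0.028, -0.027, -0.706]
wrist_force: [0.8, -0.8, -0.1]
gripper_width: 64.6
```

```bash
python3 - <<'E'
from h import *
st()
v=snap("wrist","y"); s=snap("scene","y"); d=snap("side","y")
crop(s,190,110,450,305,"s23.png"); crop(d,270,120,390,300,"w23.png"); crop(v,0,0,640,400,"v23.png")
E
```

```text
t 35.4 pos [ 390.6 -200.2  271. ] F [ 0.8 -0.8 -0.1] w 64.6
x [0.997 0.077 0.002] y [ 0.002 -0.001 -1.   ] z [-0.077  0.997 -0.001] jaw ang deg 94.44 q7 [-0.05  0.02  0.39  2.06 -0.01  1.06  2.  ]
```

View pics/s23.png

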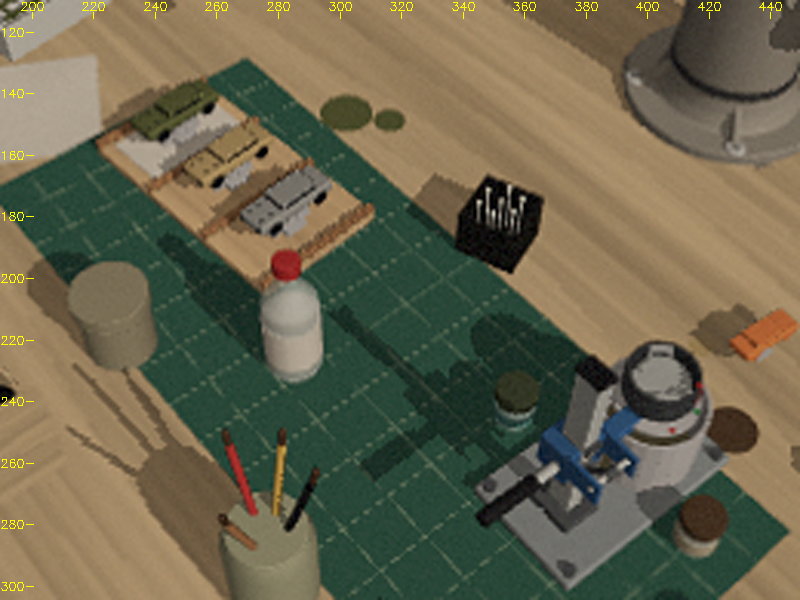

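View pics/w23.png

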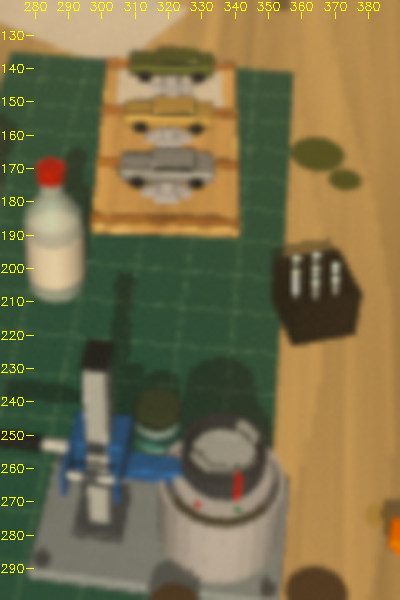

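View pics/v23.png

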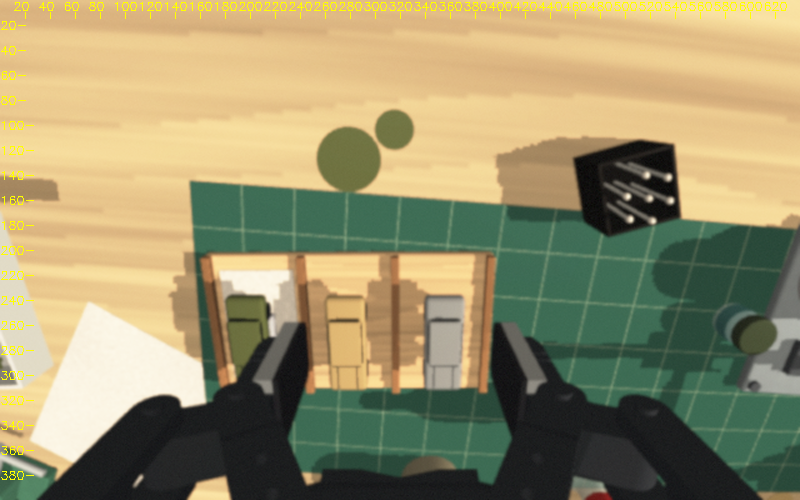

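```bash
python3 - <<'E'
from workcell import bot
print(bot.job_done())
E
```

```text
the job is handed in; nothing more can be done
None
```

I handed the job in at about 35.5 s of the 70 s allowed; the hand-in gives no verdict, so what follows is from my own checks.

- **Carriage:** I lifted it by the black bar by about 43 mm and lowered it until the pawl took the load. After I let go it stayed on the next notch.
- **Collar:** I pulled it up about 9 mm, turned it 51° anticlockwise to its stop, let it down and released it. The last pictures show the red stripe over the green dot with the collar down.
- **Olive body:** I gripped it across its sides, lifted it straight out and set it down in the free bay. It met the paper with about 9 N. I then backed off 0.6 mm and opened the fingers.

**Last checks:**
- The olive body stands upright and lengthwise on the paper. I released it at about (530.3, -328.8) mm. The bay centre came out at (531.1, -328.5) from the wrist camera and (530.5, -331.2) from the scene camera, so the two disagree by about 3 mm.
- The sand and grey bodies and the other objects look unmoved in the last pictures; I did not re-measure them.
- The robot stands clear of everything at 271 mm height.
- No check failed.

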